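# Re-price the counter price stand

### The job

The basket's price is now 4.50: roll the three number wheels of the counter price stand until their windows read 4 - 5 - 0 as the customer reads them from left to right (the 4 is on the wheel at the customer's left, ahead of the decimal point), each numeral centred in its window. Leave the stand's head turned so that the windows face the customers squarely, straight away from you across the counter. The jar, carton, tin, bottle, tape holder and pen pot round it stay standing where they are.

Things in the scene. Friction and masses are not known exactly. Their poses are not given: they have to be found in the camera images.
- stand: Foot of the counter price stand, fixed: round dark steel disc 150 mm across, 18 mm high. Origin at the centre of its underside, on the upright swivel axis; x points straight across the counter to the customers (away from the robot), z up.
- head (a joint): Swivel of the stand's head about the upright axis through the foot's centre: 0 = windows face the customers squarely, positive = turned anticlockwise seen from above. Stays where it is left (friction 0.6 N m: some 6.5 N pushed at a cheek; the head turns if shoved harder than that). Stops at -1.57 and 1.57.
- head_base (a point): Head of the stand: maple deck 194 x 80 mm, its top 28 mm over the counter; this is the centre of the deck's top, on the swivel axis. x points out through the windows (the head's front), y along the axle, z up. The deck carries two end cheeks, a steel axle 8 mm thick 72 mm over the counter with three number wheels, and the fascia along the front.
- cheek_plus (a point): Middle of the top edge of the upright maple cheek at the head's +y end, 93 mm from the swivel axis: a plate 8 mm thick along the axle and 46 mm wide, from the deck up to 106 mm over the counter; between it and the nearest wheel 28 mm are free down to the axle (its upper side is 76 mm over the counter). Axes as head_base.
- cheek_minus (a point): The same point of the like cheek at the head's -y end.
- fascia_top (a point): Middle of the upper edge of the aluminium fascia that leans along the front, 194 mm long: 39 mm ahead of the axle, 105 mm over the counter. It has three windows 26 mm high and wide, each before a wheel, their middles 72 degrees forward from the wheels' tops. Behind it, back over the top to the rear, the wheels are open to the hand. A maple block at either end (26 to 40 mm ahead of the axle) carries it.
- hub_middle (a point): Centre of the middle wheel, on the axle 72 mm over the counter. Each of the three alike wheels is white plastic, 80 mm in diameter, 22 mm wide (11 mm either side of its centre), with flat sides, ten 1 mm ribs and ten black numerals on the rim; 28 mm is free on both sides of every wheel, down to the bare axle. Axes as head_base.
- hub_first (a point): Centre of the first wheel (customer's left), 50 mm to the head's -y side, on the axle; axes as head_base.
- hub_last (a point): Centre of the last wheel (customer's right), 50 mm to the head's +y side, on the axle; axes as head_base.
- wheel_first (a joint): Turn of the first wheel (customer's left), 50 mm to the head's -y side: grows as the wheel's top is rolled towards the head's front. At 0 the numeral 0 is centred in its window; each 0.6283 rad more brings the next higher numeral, after 9 comes 0 again; turns endlessly both ways (values 6.2832 apart show the same). Drag 0.04 N m, no clicks: it stays where it is left.
- wheel_middle (a joint): Turn of the middle wheel: grows as the wheel's top is rolled towards the head's front. At 0 the numeral 0 is centred in its window; each 0.6283 rad more brings the next higher numeral, after 9 comes 0 again; turns endlessly both ways (values 6.2832 apart show the same). Drag 0.04 N m, no clicks: it stays where it is left.
- wheel_last (a joint): Turn of the last wheel (customer's right), 50 mm to the head's +y side: grows as the wheel's top is rolled towards the head's front. At 0 the numeral 0 is centred in its window; each 0.6283 rad more brings the next higher numeral, after 9 comes 0 again; turns endlessly both ways (values 6.2832 apart show the same). Drag 0.04 N m, no clicks: it stays where it is left.
- jar: Squat amber jar with a black lid, 66 mm diameter, 85 mm high, standing loose near the price stand, to be left as it is; origin at the centre of its underside.
- carton: Black carton with a paper band, 60 x 85 x 45 mm, standing loose near the price stand, to be left as it is; origin at the centre of its underside.
- tin: Round aluminium tin, 79 mm diameter, 52 mm high, standing loose near the price stand, to be left as it is; origin at the centre of its underside.
- tape: Desk tape holder, 45 x 110 mm, 76 mm high, standing loose near the price stand, to be left as it is; origin at the centre of its underside.
- bottle: Tall amber bottle, 58 mm diameter, 150 mm high, standing loose near the price stand, to be left as it is; origin at the centre of its underside.
- pen_pot: Steel pot with pens, 68 mm diameter, 155 mm high with the pens, standing loose near the price stand, to be left as it is; origin at the centre of its underside.

How it is judged:
At the end, for the whole second after the job is handed in: The first, middle and last wheel show 4, 5 and 0, each centred in its window within 0.13 rad (5 mm at the rim); the head faces the customers within 0.10 rad; wheels and head are at rest ((value of joint wheel_first between -10.1831 and -9.9231 rad or value of joint wheel_first between -3.8999 and -3.6399 rad or value of joint wheel_first between 2.3833 and 2.6433 rad or value of joint wheel_first between 8.6665 and 8.9265 rad or value of joint wheel_first between 14.9496 and 15.2096 rad or value of joint wheel_first between 21.2328 and 21.4928 rad) and (value of joint wheel_middle between -9.5548 and -9.2948 rad or value of joint wheel_middle between -3.2716 and -3.0116 rad or value of joint wheel_middle between 3.0116 and 3.2716 rad or value of joint wheel_middle between 9.2948 and 9.5548 rad or value of joint wheel_middle between 15.578 and 15.838 rad or value of joint wheel_middle between 21.8611 and 22.1211 rad) and (value of joint wheel_last between -12.6964 and -12.4364 rad or value of joint wheel_last between -6.4132 and -6.1532 rad or value of joint wheel_last between -0.13 and 0.13 rad or value of joint wheel_last between 6.1532 and 6.4132 rad or value of joint wheel_last between 12.4364 and 12.6964 rad or value of joint wheel_last between 18.7196 and 18.9796 rad) and value of joint head between -0.1 and 0.1 rad and velocity of joint head between -0.1 and 0.1 rad/s and velocity of joint wheel_first between -0.1 and 0.1 rad/s and velocity of joint wheel_middle between -0.1 and 0.1 rad/s and velocity of joint wheel_last between -0.1 and 0.1 rad/s); the robot touches nothing.
It fails at once if one of the six things round the stand is shoved more than 20 mm (distance of any of jar, carton, tin, tape, bottle, pen_pot from where it was at the start of the episode above 0.02 m).
It fails at once if one of the six things round the stand is tipped (angle between any of jar, carton, tin, tape, bottle, pen_pot's own z axis and vertical above 0.3 rad).
It also fails if it takes over 72 s, if anything falls off the work surface, if the arm or the gripper's body presses on something with over 40 N, if the wrist force passes 120 N, or if a joint passes its speed limit or range.

### The arm

A 6-joint arm with a two-finger parallel gripper is mounted at the origin on the work surface. World frame = base frame: x ahead of the robot, y to its left, z up, the work surface at z = 0. Lengths are in m, angles in rad, forces in N, time in s.
With the tool pointing down it reaches from about 0.35 to 0.975 m from the base axis. Payload 4.9 kg.
Tool frame: the origin (TCP) lies at the very end of the fingers, on their centre line; the grasp point (between the pads) lies 19 mm behind it; x points along the fingers, y is the direction in which the jaws open and shut, and the axes are right-handed (so a half turn about x gives the same grasp; the last joint's range is limited). The gripper opens to 85 mm and grips with 20 to 120 N. Pads are 22 mm wide; open, the fingers measure 114 mm over their backs; the gripper's body (76 mm by 85 mm) begins 54 mm behind the grasp point. The pads swing forward as they close: fully open they stand 13 mm farther back than shut.
Start: joints at [1.065, 0.053, 1.613, -0, 1.476, -0.119], TCP at [0.236, 0.579, 0.231] pointing down, gripper open.
Joint ranges: [-3.01, 3.01], [-1.01, 2.22], [0.06, 2.58], [-1.02, 4.17], [0.09, 2.62], [-3.14, 3.14]. Speed limits (rad/s): [2.57, 2.57, 3.14, 3.14, 3.14, 3.14].

### API

Orientations are given as a unit quaternion [x, y, z, w].
In Python, from workcell import ctrl, capture, camera_params, finish_job gives the robot as it stands. The module is installed in compiled form; this text tells all that it offers.
- The arm moves only by the tool play_rows, never from a script. Its argument "moves" is a list of rows, each an object with "delta_rot": the turn, a rotation vector about the tool's x, y, z in degrees, a list of three; "xyz": the shift along the tool's x, y, z in m, a list of three; "gripper": the finger opening in m, from 0 to 0.0854. A call has 1 to 8 rows; each row is the pose to reach, as a shift and turn from the pose measured when the call began, along the tool's axes at that moment; what a row does not reach only later rows make up. A row lasts 1/10 s, in which the tool goes at most 50 mm and 8.59 degrees, less where a joint would pass 70% of its speed; a pose out of reach is approached as far as the arm can. A call with a gripper value outside its range is refused whole. The fingers move at their own pace and stop on an object; "grip_force" is the grip in N (left out, the last holds). Time passes only in rows, so rows that repeat a pose let the fingers close. It gives the time, the measured TCP pose, the force and the opening at its end, in the units of the state.
- ctrl.read_state(): the state, without advancing time (a new reading comes with each control period).
- capture(name): name is "side" or "top"; returns the picture (384x512x3 uint8, red, green, blue); there is no depth.
- camera_params(name): a dict with "fx", "fy", "cx", "cy" (pixels), "R" (3x3) and "t" (3): a world point X has camera coordinates R X + t. Camera axes: x right, y down, z forward; pixel columns grow to the right and rows downward; lengths in m; the calibration is good to about 2 mm. A picture is of the moment at which its call begins. camera_params takes no time and is no camera call.
- finish_job(): hands the job in, once; it reports no verdict.
The state is a dict: "clock": time; "joint_positions": joint angles; "qvel": joint speeds; "effort": joint torques, N m; "tool_pos": TCP position; "eef_rot": TCP orientation; "ft_force": force on the tool from outside, world axes, zero at the start; "torque": the same for the moment, N m; "finger_gap": finger opening in m.
Only numpy, scipy, OpenCV 4.12 (cv2) and the standard library are available. Lean on these libraries where they do the work, as an engineer would, in place of code of your own. Each camera call takes 0.05 s, during which the arm holds its last target.

## Working session

There is one attempt and no reset: what is moved stays moved. The work goes in short steps, Python scripts to look and compute and a tool call to move; the robot and the scene stay as the last step left them, time stands still between calls to the robot, and variables do not carry over. Pictures are saved under pics/ and viewed, and the job is handed in when it is done.

Besides the shell and the picture viewer there is one more tool, called after "Emit:" as a command line: name --argument value ..., lists and objects as JSON in quotes. play_rows: Moves the arm, as the interface text tells. Its arguments: {"type":"object","properties":{"moves":{"type":"array","items":{"type":"object","properties":{"delta_rot":{"type":"array","items":{"type":"number"}},"xyz":{"type":"array","items":{"type":"number"}},"gripper":{"type":"number"}}}},"grip_force":{"type":"number"}},"required":["moves"]}

```bash
mkdir -p pics; python3 - <<'E'
from workcell import ctrl,capture,camera_params
import cv2
print(ctrl.read_state())
for n in("side","top"):
    p=camera_params(n);print(n,p)
    im=capture(n);cv2.imwrite(f"pics/{n}0.png",cv2.resize(im[:,:,::-1],(800,600),interpolation=cv2.INTER_CUBIC))
    cv2.imwrite(f"pics/{n}0raw.png",im[:,:,::-1])
E
```

```text
{'clock': 0.0, 'joint_positions': array([ 1.06499716e+00,  5.33486338e-02,  1.61430967e+00, -1.55674767e-05,
        1.47598443e+00, -1.18986258e-01]), 'qvel': array([0.00045595, 0.00221238, 0.00127115, 0.00178841, 0.00040069,
       0.00097452]), 'effort': array([ 1.56194081e-03, -3.93676865e+01, -3.70181608e+01,  7.68517384e-05,
        6.99078402e-03, -1.11178352e-05]), 'tool_pos': array([0.23546447, 0.57827283, 0.23005875]), 'eef_rot': array([ 0.135216  ,  0.6941402 , -0.13659883,  0.69370511]), 'ft_force': array([ 0.3072508 ,  0.00634765, -0.35887057]), 'torque': array([ 0.019864  , -0.03212032, -0.01083609]), 'finger_gap': 0.08539171374748271}
side {'fx': 382.1257420875, 'fy': 382.1257420875, 'cx': 254.18040579181803, 'cy': 192.20855933849737, 'R': array([[-0.99533654, -0.09615457, -0.00771156],
       [-0.05060038,  0.58849995, -0.80691227],
       [ 0.08212656, -0.80275906, -0.59062096]]), 't': array([0.58977923, 0.07404904, 1.12421217])}
top {'fx': 392.0009664733084, 'fy': 392.0009664733084, 'cx': 259.24161093406167, 'cy': 194.7466446097355, 'R': array([[ 0.00461862, -0.9999885 , -0.00129005],
       [-0.97960654, -0.00426534, -0.20088015],
       [ 0.20087234,  0.00219153, -0.97961497]]), 't': array([0.07614233, 0.59408545, 0.89743213])}
```

View pics/side0.png

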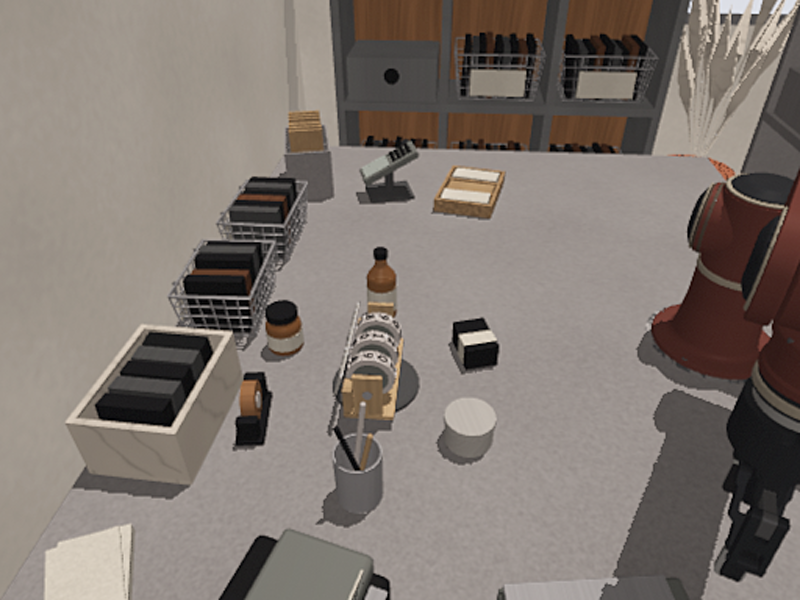

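View pics/top0.png

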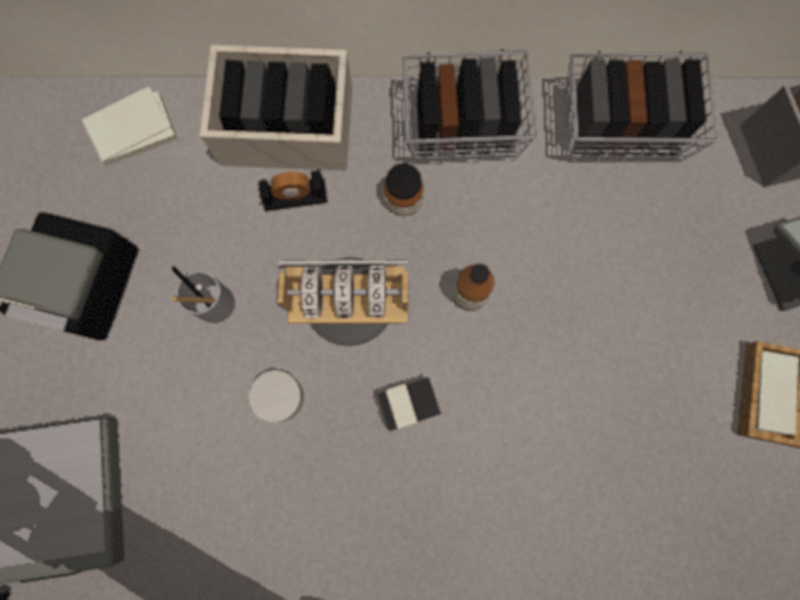

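```bash
cat > h.py <<'E'
import numpy as np,cv2
from workcell import ctrl,capture,camera_params
def proj(n,X):
    p=camera_params(n);c=np.atleast_2d(X)@p['R'].T+p['t']
    return np.c_[p['fx']*c[:,0]/c[:,2]+p['cx'],p['fy']*c[:,1]/c[:,2]+p['cy']]
def back(n,uv,z):
    p=camera_params(n);uv=np.atleast_2d(uv);d=np.c_[(uv[:,0]-p['cx'])/p['fx'],(uv[:,1]-p['cy'])/p['fy'],np.ones(len(uv))]@p['R']
    C=-p['R'].T@p['t'];s=(z-C[2])/d[:,2];return C+s[:,None]*d
def crop(im,x,y,w,h,s,name):
    cv2.imwrite(name,cv2.resize(np.ascontiguousarray(im[y:y+h,x:x+w]),None,fx=s,fy=s,interpolation=cv2.INTER_CUBIC))
E
python3 - <<'E'
from h import *
t=cv2.imread('pics/top0raw.png');s=cv2.imread('pics/side0raw.png')
crop(t,170,155,100,75,8,'pics/t0c.png')
crop(s,205,185,75,90,6.5,'pics/s0c.png')
E
```

```text
(no output)
```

View pics/t0c.png

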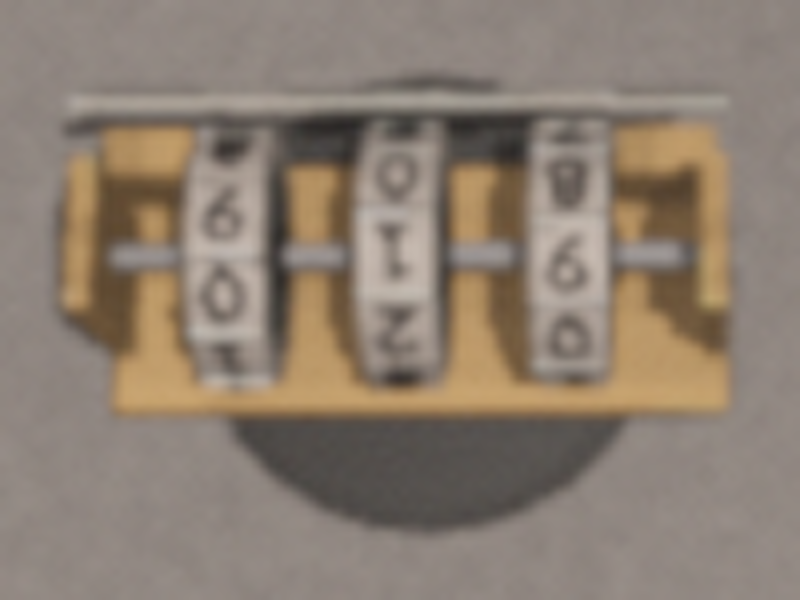

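View pics/s0c.png

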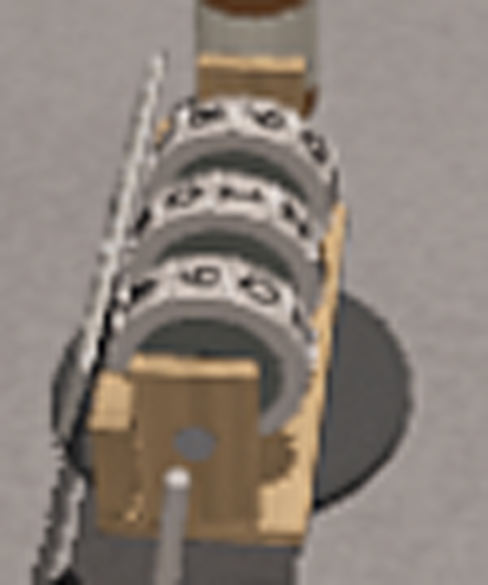

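```bash
cat >> h.py <<'E'
from scipy.spatial.transform import Rotation as Ro
def H(pose,P):  # head coords (z over counter) -> world
    x,y,a=pose;P=np.atleast_2d(P).astype(float);c,s=np.cos(a),np.sin(a)
    return np.c_[x+c*P[:,0]-s*P[:,1],y+s*P[:,0]+c*P[:,1],P[:,2]]
def model():
    L=[]
    for s in(-1,1):
        for yy in (s*93-4,s*93+4):
            L.append([[-23,yy,106],[23,yy,106]])
    L.append([[39,-97,105],[39,97,105]])
    L.append([[-40,-97,28],[-40,97,28]])
    for yc in(-50,0,50):
        for e in(-11,11):
            a=np.linspace(-1.3,1.3,30);L.append([[40*np.sin(t),yc+e,72+40*np.cos(t)] for t in a])
    return [np.array(l)/1000. for l in L]
def overlay(im,n,pose,s=8):
    for l in model():
        q=(proj(n,H(pose,l)));im=im
        yield q
def draw(im,n,pose,x,y,w,h,s,name):
    o=cv2.resize(np.ascontiguousarray(im[y:y+h,x:x+w]),None,fx=s,fy=s,interpolation=cv2.INTER_CUBIC)
    for q in overlay(im,n,pose):
        q=((q-[x,y]+.5)*s-.5).round().astype(np.int32)
        cv2.polylines(o,[q.reshape(-1,1,2)],False,(0,0,255),1,cv2.LINE_AA)
    cv2.imwrite(name,o)
def strip(im,n,pose,yc,name=None):
    ph=np.deg2rad(np.arange(-75,76,1));yy=np.linspace(-.013,.013,27)
    P=np.array([[.0405*np.sin(p),yc+y,.072+.0405*np.cos(p)] for p in ph for y in yy])
    q=proj(n,H(pose,P)).astype(np.float32).reshape(len(ph),len(yy),2)
    return cv2.remap(im,q[...,0],q[...,1],cv2.INTER_CUBIC)
E
python3 - <<'E'
from h import *
from scipy.optimize import least_squares
r=lambda p:[(p[0]+.5)/8-.5+170,(p[1]+.5)/8-.5+155]
s6=lambda p:[(p[0]+.5)/6.5-.5+205,(p[1]+.5)/6.5-.5+185]
# top: cheeks edges, fascia ends, deck rear corners, axle/wheels
T=[((84,230),[0,93,106]),((714,230),[0,-93,106]),((67,104),[39,97,105]),((728,104),[39,-97,105]),((115,410),[-40,97,28]),((728,410),[-40,-97,28])]
S=[((160,55),[39,-97,105]),((195,362),[0,97,106]),((300,545),[-40,97,28])]
def f(p):
    e=[]
    for a,b in T: e+=list(proj('top',H(p,np.array(b)/1e3))[0]-r(a))
    return e
def g(p):
    e=[]
    for a,b in S: e+=list(proj('side',H(p,np.array(b)/1e3))[0]-s6(a))
    return e
for fn in (f,g,lambda p:f(p)+g(p)):
    o=least_squares(fn,[.6,0,0]);print(o.x.round(4),np.round(o.fun,1))
pose=least_squares(f,[.6,0,0]).x
t=cv2.imread('pics/top0raw.png');s=cv2.imread('pics/side0raw.png')
draw(t,'top',pose,170,155,100,75,8,'pics/t0o.png');draw(s,'side',pose,205,185,75,90,6.5,'pics/s0o.png')
st=[strip(t,'top',pose,y) for y in(.05,0,-.05)]
# flip so forward(front) up: rows phi -75..75 ->
o=np.hstack([cv2.copyMakeBorder(a[::-1,::-1],0,0,2,2,cv2.BORDER_CONSTANT) for a in st])
o=cv2.resize(o,None,fx=6,fy=3.9)
for k in range(-70,71,10): cv2.putText(o,str(k),(0,int((75-k)*3.9)),0,.35,(0,0,255))
cv2.imwrite('pics/st0.png',o);print(o.shape)
E
```

```text
[0.6112 0.1724 0.0061] [-0.6  0.1  0.2 -0.   0.6 -0.1  0.1 -0.3 -0.4  0.2  0.1  0.1]
[0.6135 0.1744 0.001 ] [ 0.3 -0.1 -0.8  2.   0.5 -1.9]
[0.612  0.1728 0.002 ] [-0.8 -0.4  0.  -0.2  0.5 -0.6 -0.  -0.4 -0.7 -0.3 -0.1 -0.1  0.9 -0.5
  0.   1.6  1.2 -2.4]
(589, 558, 3)
```

View pics/t0o.png

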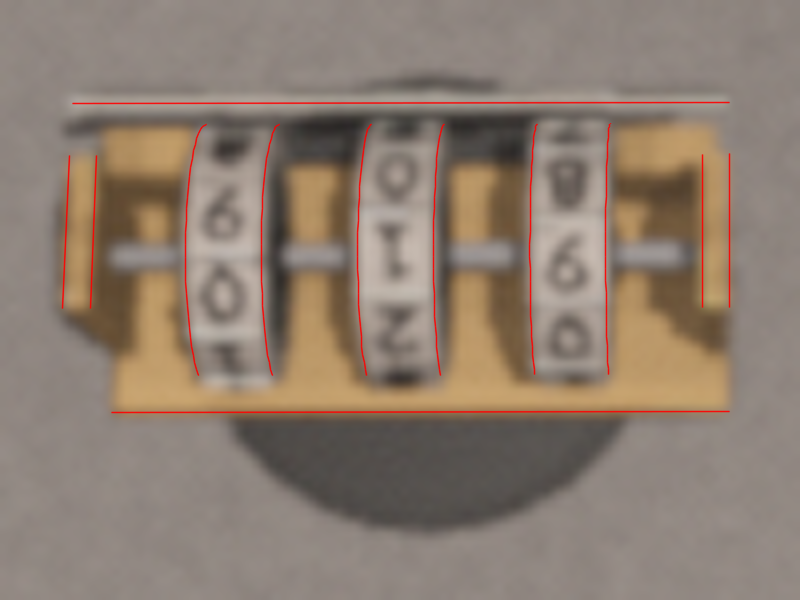

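View pics/s0o.png

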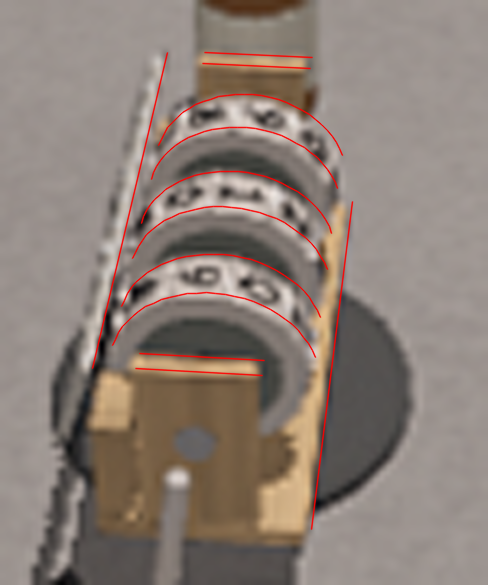

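View pics/st0.png

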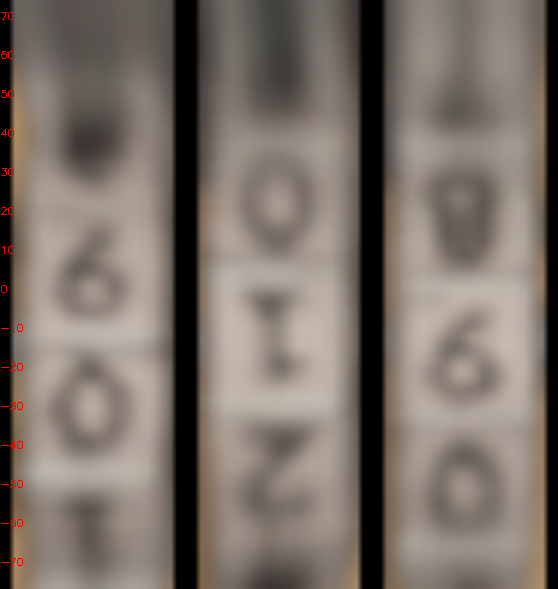

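```bash
cat >> h.py <<'E'
def goto(pos,tilt=0,ysign=1,st=None):
    """tilt deg: + = tool leaning so wheel-contact is forward. returns deltas in tool frame"""
    st=st or ctrl.read_state();R0=Ro.from_quat(st['eef_rot']).as_matrix()
    t=np.deg2rad(tilt)
    x=np.array([-np.sin(t),0,-np.cos(t)]) # fingers point from outside to the axle
    y=np.array([0,ysign,0.]);z=np.cross(x,y)
    R1=np.c_[x,y,z]
    rv=np.rad2deg(Ro.from_matrix(R0.T@R1).as_rotvec())
    d=R0.T@(np.array(pos)-st['tool_pos'])
    return d.round(4),rv.round(2)
E
python3 - <<'E'
from h import *
st=ctrl.read_state();print(Ro.from_quat(st['eef_rot']).as_matrix().round(3))
for s in(1,-1):print(goto([.612,.223,.25],0,s))
# obstacles rough
r=lambda p:[(p[0]+.5)/1.5625-.5,(p[1]+.5)/1.5625-.5]
for n,p,z in(('bottle',(480,272),.15),('pot',(202,290),.1),('tin',(275,395),.052),('carton',(408,402),.045),('tape',(292,190),.05),('jar',(404,180),.085)):
    print(n,back('top',[r(p)],z).round(3))
E
```

```text
[[-0.001  0.377  0.926]
 [-0.002  0.926 -0.377]
 [-1.    -0.002 -0.   ]]
(array([-0.0196, -0.1871,  0.4827]), array([-22.16,  -0.03,   0.1 ]))
(array([-0.0196, -0.1871,  0.4827]), array([1.5784e+02, 1.4000e-01, 5.0000e-02]))
bottle [[ 0.623 -0.028  0.15 ]]
pot [[0.607 0.385 0.1  ]]
tin [[0.453 0.278 0.052]]
carton [[0.444 0.074 0.045]]
tape [[0.787 0.266 0.05 ]]
jar [[0.791 0.082 0.085]]
```

Emit:
play_rows --moves '[{"xyz": [-0.02, -0.018, 0.048], "delta_rot": [-2.8, 0, 0], "gripper": 0.037}, {"xyz": [-0.02, -0.036, 0.095], "delta_rot": [-6, 0, 0], "gripper": 0.037}, {"xyz": [-0.02, -0.054, 0.14], "delta_rot": [-9, 0, 0], "gripper": 0.037}, {"xyz": [-0.02, -0.072, 0.185], "delta_rot": [-12, 0, 0], "gripper": 0.037}, {"xyz": [-0.02, -0.09, 0.23], "delta_rot": [-15, 0, 0], "gripper": 0.037}, {"xyz": [-0.02, -0.108, 0.275], "delta_rot": [-18, 0, 0], "gripper": 0.037}, {"xyz": [-0.02, -0.126, 0.32], "delta_rot": [-20, 0, 0], "gripper": 0.037}, {"xyz": [-0.02, -0.142, 0.366], "delta_rot": [-22.16, 0, 0], "gripper": 0.037}]' --grip_force 20

```text
clock: 0.9
tool_pos: [0.5217, 0.307, 0.2499]
eef_rot: [-0.001, 0.708, -0.0, 0.707]
ft_force: [0.3, -0.2, -0.9]
finger_gap: 0.037
```

```bash
cat > n.py <<'E'
import sys
from h import *
# args: wheel y offset, tilt, d (TCP-axle dist)
C=np.array([.612,.1725,.072])
yo,t,d=map(float,sys.argv[1:4]);a=np.deg2rad(t)
p=C+[d*np.sin(a),yo,d*np.cos(a)]
st=ctrl.read_state();R=Ro.from_quat(st['eef_rot']).as_matrix()
x=R[:,0];print('clock',st['clock'],'pos',st['tool_pos'].round(4),'tilt',np.rad2deg(np.arctan2(-x[0],-x[2])).round(2),'gap',round(st['finger_gap'],4),'F',st['ft_force'].round(1),'T',st['torque'].round(2))
print('goto',*goto(p,t))
E
python3 n.py 0.05 -45 0.1
```

```text
clock 0.9 pos [0.5217 0.307  0.2499] tilt 0.09 gap 0.037 F [ 0.3 -0.2 -0.9] T [ 0.04 -0.02 -0.01]
goto [ 0.1073 -0.0844  0.0196] [  0.12 -45.09   0.07]
```

Emit:
play_rows --moves '[{"xyz": [0.0, -0.03, 0.0], "delta_rot": [0, -8, 0], "gripper": 0.037}, {"xyz": [0.0, -0.06, 0.005], "delta_rot": [0, -16, 0], "gripper": 0.037}, {"xyz": [0.03, -0.0844, 0.01], "delta_rot": [0, -24, 0], "gripper": 0.037}, {"xyz": [0.07, -0.0844, 0.018], "delta_rot": [0, -32, 0], "gripper": 0.037}, {"xyz": [0.1073, -0.0844, 0.0196], "delta_rot": [0, -40, 0], "gripper": 0.037}, {"xyz": [0.1073, -0.0844, 0.0196], "delta_rot": [0.1, -45.1, 0.1], "gripper": 0.037}, {"xyz": [0.1073, -0.0844, 0.0196], "delta_rot": [0.1, -45.1, 0.1], "gripper": 0.037}]'

```text
clock: 1.6
tool_pos: [0.5369, 0.2212, 0.1361]
eef_rot: [-0.002, 0.387, -0.0, 0.922]
ft_force: [-0.1, -0.2, -0.4]
finger_gap: 0.0367
```

```bash
cat > look.py <<'E'
import sys
from h import *
k=sys.argv[1]
for n in sys.argv[2:]:
    im=capture(n)[:,:,::-1].copy();cv2.imwrite(f'pics/{n}{k}raw.png',im)
    if n=='top':crop(im,150,130,130,97,6,f'pics/{n}{k}.png')
    else:crop(im,190,160,110,120,5,f'pics/{n}{k}.png')
E
python3 look.py 1 side top; python3 n.py .05 -45 .012
```

```text
clock 1.7 pos [0.5416 0.2228 0.1435] tilt -44.99 gap 0.0368 F [-0.3  0.1  1.5] T [0.06 0.3  0.02]
goto [ 0.0883 -0.0004 -0.0008] [ 0.01 -0.01 -0.06]
```

View pics/side1.png

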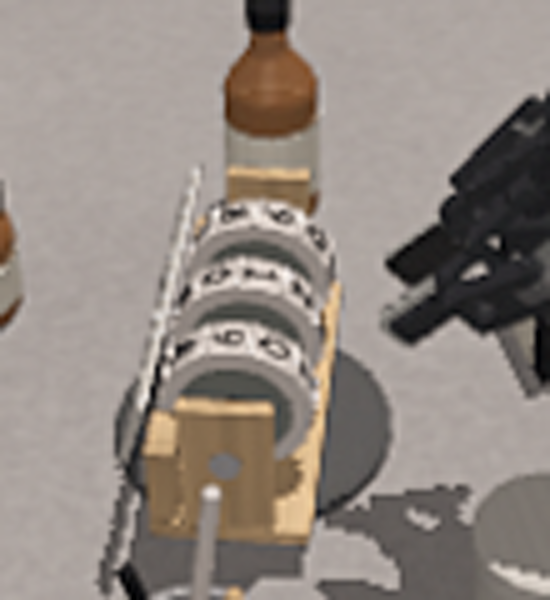

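View pics/top1.png

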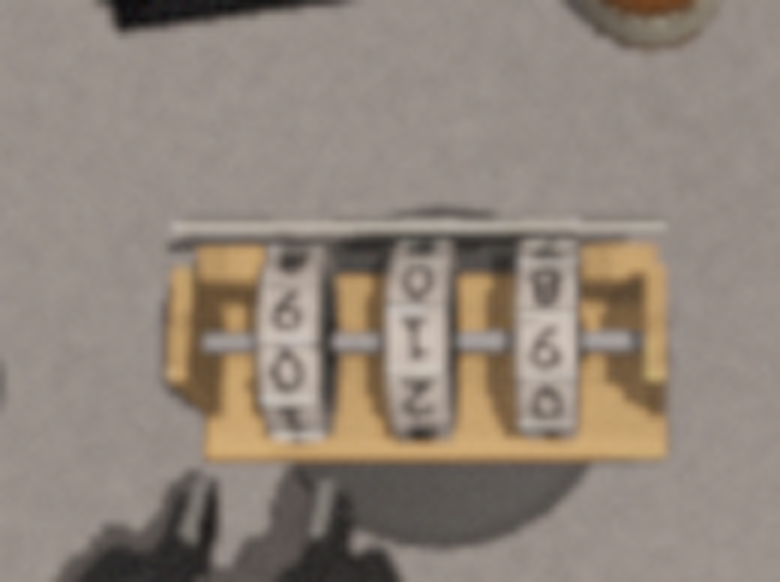

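```bash
python3 - <<'E'
from h import *
st=ctrl.read_state();R=Ro.from_quat(st['eef_rot']).as_matrix();p=st['tool_pos']
for n,o,s in(('top',(150,130),6),('side',(190,160),5)):
    for yy in(.0185,-.0185):
        for b in (0,-.005):
            print(n,((proj(n,p+R@np.array([b,yy,0]))[0]-o+.5)*s).round())
E
```

```text
top [216. 483.]
top [214. 491.]
top [317. 483.]
top [315. 491.]
side [380. 320.]
side [388. 314.]
side [386. 270.]
side [393. 264.]
```

Emit:
play_rows --moves '[{"xyz": [0.035, -0.0015, -0.0005], "delta_rot": [0, 0, 0], "gripper": 0.037}, {"xyz": [0.062, -0.0015, -0.0008], "delta_rot": [0, 0, 0], "gripper": 0.037}, {"xyz": [0.062, -0.0015, -0.0008], "delta_rot": [0, 0, 0], "gripper": 0.037}]'

```text
clock: 2.0
tool_pos: [0.5875, 0.2209, 0.0993]
eef_rot: [0.0, 0.383, -0.001, 0.924]
ft_force: [-0.9, -0.7, -0.1]
finger_gap: 0.0371
```

```bash
python3 look.py 2 top side;python3 n.py .05 -45 .012
```

```text
clock 2.1 pos [0.5868 0.2215 0.1012] tilt -45.09 gap 0.037 F [0.2 0.1 0.2] T [-0.01  0.37 -0.05]
goto [ 0.0265  0.001  -0.0028] [-0.06  0.09 -0.05]
```

View pics/top2.png

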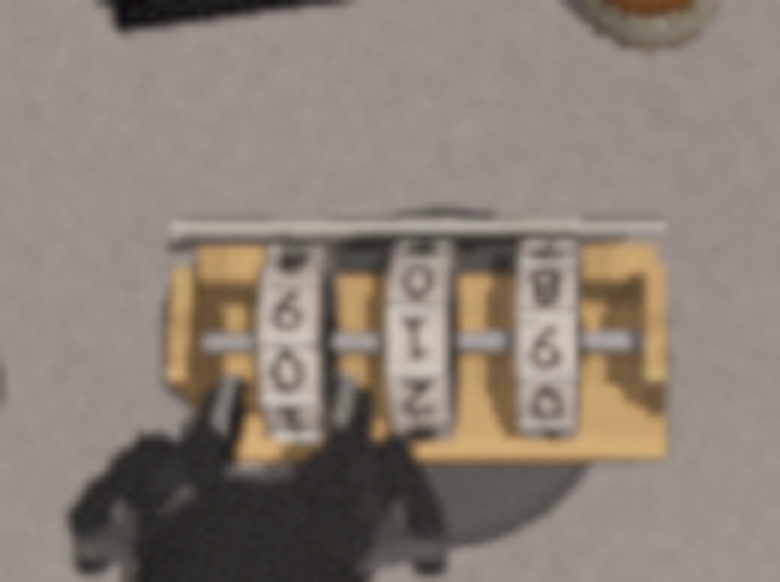

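View pics/side2.png

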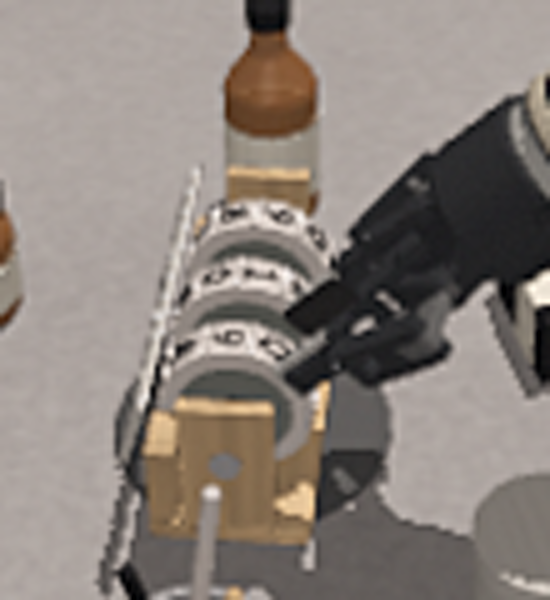

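```bash
sed -i 's/\.1725,\.072/.1707,.072/' n.py; python3 - <<'E'
from h import *
st=ctrl.read_state();R=Ro.from_quat(st['eef_rot']).as_matrix();p=st['tool_pos']
for n,o,s in(('top',(150,130),6),('side',(190,160),5)):
    for yy in(.0185,-.0185):
        for zz in (-.011,.011):
         for b in (0,-.005):
            print(n,yy,zz,b,((proj(n,p+R@np.array([b,yy,zz]))[0]-o+.5)*s).round())
E
python3 n.py .05 -45 .013
```

```text
top 0.0185 -0.011 0 [247. 410.]
top 0.0185 -0.011 -0.005 [245. 417.]
top 0.0185 0.011 0 [242. 362.]
top 0.0185 0.011 -0.005 [240. 369.]
top -0.0185 -0.011 0 [342. 410.]
top -0.0185 -0.011 -0.005 [340. 417.]
top -0.0185 0.011 0 [338. 363.]
top -0.0185 0.011 -0.005 [336. 370.]
side 0.0185 -0.011 0 [302. 392.]
side 0.0185 -0.011 -0.005 [309. 387.]
side 0.0185 0.011 0 [269. 366.]
side 0.0185 0.011 -0.005 [277. 361.]
side -0.0185 -0.011 0 [310. 342.]
side -0.0185 -0.011 -0.005 [317. 337.]
side -0.0185 0.011 0 [278. 316.]
side -0.0185 0.011 -0.005 [285. 311.]
clock 2.1 pos [0.5868 0.2215 0.1012] tilt -45.09 gap 0.037 F [0.2 0.1 0.2] T [-0.01  0.37 -0.05]
goto [ 0.0255 -0.0008 -0.0028] [-0.06  0.09 -0.05]
```

Emit:
play_rows --moves '[{"xyz": [0.014, -0.0008, -0.0028], "delta_rot": [0, 0.1, 0], "gripper": 0.037}, {"xyz": [0.0275, -0.0008, -0.0028], "delta_rot": [0, 0.1, 0], "gripper": 0.037}, {"xyz": [0.0275, -0.0008, -0.0028], "delta_rot": [0, 0.1, 0], "gripper": 0.037}]'

```text
clock: 2.4
tool_pos: [0.6054, 0.221, 0.0816]
eef_rot: [0.001, 0.382, 0.0, 0.924]
ft_force: [0.0, 0.9, -0.0]
finger_gap: 0.037
```

```bash
python3 n.py .05 -45 .011
```

```text
clock 2.4 pos [0.6054 0.221  0.0816] tilt -45.09 gap 0.037 F [ 0.   0.9 -0. ] T [-0.02  0.31  0.  ]
goto [ 0.0004 -0.0003 -0.0021] [-0.1   0.09 -0.05]
```

Close gently.

Emit:
play_rows --moves '[{"xyz": [0, 0, -0.002], "delta_rot": [0, 0, 0], "gripper": 0.03}, {"xyz": [0, 0, -0.002], "delta_rot": [0, 0, 0], "gripper": 0.026}, {"xyz": [0, 0, -0.002], "delta_rot": [0, 0, 0], "gripper": 0.02}, {"xyz": [0, 0, -0.002], "delta_rot": [0, 0, 0], "gripper": 0.02}, {"xyz": [0, 0, -0.002], "delta_rot": [0, 0, 0], "gripper": 0.02}]' --grip_force 20

```text
clock: 2.9
tool_pos: [0.6043, 0.2229, 0.0821]
eef_rot: [0.001, 0.38, 0.002, 0.925]
ft_force: [-3.4, 5.7, 2.9]
finger_gap: 0.0214
```

```bash
python3 n.py .05 -45 .011
```

```text
clock 2.9 pos [0.6043 0.2229 0.0821] tilt -45.29 gap 0.0214 F [-3.4  5.7  2.9] T [0.49 0.47 0.7 ]
goto [ 0.0016 -0.0022 -0.0017] [-0.06  0.29 -0.28]
```

Emit:
play_rows --moves '[{"xyz": [0.0001, 0.001, 0.0013], "delta_rot": [0, 7, 0], "gripper": 0.02}, {"xyz": [0.0003, 0.001, 0.0027], "delta_rot": [0, 14, 0], "gripper": 0.02}, {"xyz": [0.0007, 0.001, 0.0039], "delta_rot": [0, 21, 0], "gripper": 0.02}, {"xyz": [0.0013, 0.001, 0.0052], "delta_rot": [0, 28, 0], "gripper": 0.02}, {"xyz": [0.002, 0.001, 0.0063], "delta_rot": [0, 35, 0], "gripper": 0.02}, {"xyz": [0.0028, 0.001, 0.0074], "delta_rot": [0, 42, 0], "gripper": 0.02}, {"xyz": [0.0038, 0.001, 0.0083], "delta_rot": [0, 49, 0], "gripper": 0.02}, {"xyz": [0.0044, 0.001, 0.0088], "delta_rot": [0, 53, 0], "gripper": 0.02}]'

```text
clock: 3.7
tool_pos: [0.6133, 0.2232, 0.0861]
eef_rot: [-0.0, 0.755, 0.002, 0.656]
ft_force: [-2.5, -2.5, 1.6]
finger_gap: 0.0214
```

```bash
sed -i 's/\.1707,\.072/.1728,.072/' n.py;python3 n.py .05 8 .011; python3 look.py 3 top side;python3 n.py .05 8 .011
```

```text
clock 3.7 pos [0.6133 0.2232 0.0861] tilt 8.05 gap 0.0214 F [-2.5 -2.5  1.6] T [-0.56  0.43  0.18]
goto [ 0.0032 -0.0004  0.0007] [ 0.21 -0.05 -0.15]
clock 3.8 pos [0.614  0.2232 0.086 ] tilt 7.87 gap 0.0221 F [-2.6 -3.2  3.5] T [-0.66  0.65  0.14]
goto [ 0.0031 -0.0004  0.    ] [ 0.18  0.13 -0.15]
```

View pics/side3.png

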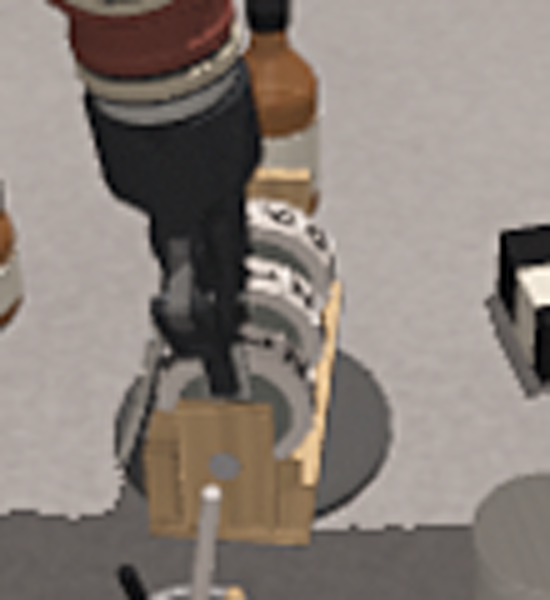

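View pics/top3.png

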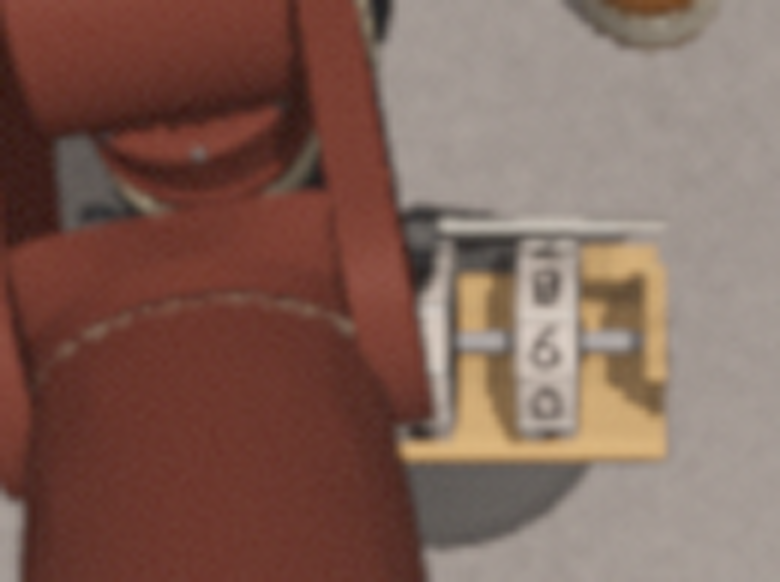

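Emit:
play_rows --moves '[{"xyz": [0, 0, 0], "delta_rot": [0, 0, 0], "gripper": 0.037}, {"xyz": [0, 0, 0], "delta_rot": [0, 0, 0], "gripper": 0.037}, {"xyz": [0, 0, 0], "delta_rot": [0, 0, 0], "gripper": 0.037}]'

```text
clock: 4.1
tool_pos: [0.6137, 0.2236, 0.0864]
eef_rot: [-0.0, 0.754, 0.002, 0.657]
ft_force: [-0.0, -0.2, 0.3]
finger_gap: 0.0371
```

```bash
python3 n.py .05 -45 .012
```

```text
clock 4.1 pos [0.6137 0.2236 0.0864] tilt 7.79 gap 0.0371 F [-0.  -0.2  0.3] T [ 0.03 -0.03  0.01]
goto [ 0.0072 -0.0008 -0.0093] [  0.11 -52.79  -0.26]
```

Emit:
play_rows --moves '[{"xyz": [0.002, -0.0005, -0.001], "delta_rot": [0, -7, 0], "gripper": 0.037}, {"xyz": [0.0025, -0.0005, -0.0025], "delta_rot": [0, -14, 0], "gripper": 0.037}, {"xyz": [0.003, -0.0005, -0.004], "delta_rot": [0, -21, 0], "gripper": 0.037}, {"xyz": [0.0035, -0.0005, -0.0055], "delta_rot": [0, -29, 0], "gripper": 0.037}, {"xyz": [0.0045, -0.0005, -0.007], "delta_rot": [0, -37, 0], "gripper": 0.037}, {"xyz": [0.006, -0.0005, -0.008], "delta_rot": [0, -45, 0], "gripper": 0.037}, {"xyz": [0.0072, -0.0005, -0.0093], "delta_rot": [0.1, -52.8, -0.2], "gripper": 0.037}, {"xyz": [0.0072, -0.0005, -0.0093], "delta_rot": [0.1, -52.8, -0.2], "gripper": 0.037}]'

```text
clock: 4.9
tool_pos: [0.6003, 0.2232, 0.0781]
eef_rot: [-0.0, 0.383, 0.001, 0.924]
ft_force: [0.3, -0.9, -0.0]
finger_gap: 0.037
```

```bash
python3 n.py .05 -45 .012; python3 look.py 4 top side; python3 n.py .05 -45 .012
cat > st.py <<'E'
import sys
from h import *
k=sys.argv[1]
t=cv2.imread(f'pics/top{k}raw.png');s=cv2.imread(f'pics/side{k}raw.png')
pose=[.6115,.1726,.004]
def mk(n,im,f):
    st=[strip(im,n,pose,y) for y in(.05,0,-.05)]
    o=np.hstack([cv2.copyMakeBorder(a[::-1,::-1],0,0,2,2,cv2.BORDER_CONSTANT) for a in st])
    o=cv2.resize(o,None,fx=4,fy=3.9,interpolation=cv2.INTER_CUBIC)
    for q in range(-70,71,10): cv2.putText(o,str(q),(0,int((75-q)*3.9)),0,.35,(0,0,255));cv2.line(o,(0,int((75.5-q)*3.9)),(372,int((75.5-q)*3.9)),(0,0,200),1)
    return o
cv2.imwrite(f'pics/st{k}.png',np.hstack([mk('top',t,1),mk('side',s,1)]))
E
python3 st.py 4
```

```text
clock 4.9 pos [0.6003 0.2232 0.0781] tilt -44.96 gap 0.037 F [ 0.3 -0.9 -0. ] T [ 0.    0.37 -0.04]
goto [ 0.0006 -0.0004  0.004 ] [ 0.1  -0.04 -0.12]
clock 5.0 pos [0.601  0.2231 0.0785] tilt -44.86 gap 0.037 F [ 1.4 -0.6  0. ] T [0.01 0.32 0.03]
goto [ 0.0004 -0.0003  0.0031] [ 0.09 -0.14 -0.09]
```

View pics/st4.png

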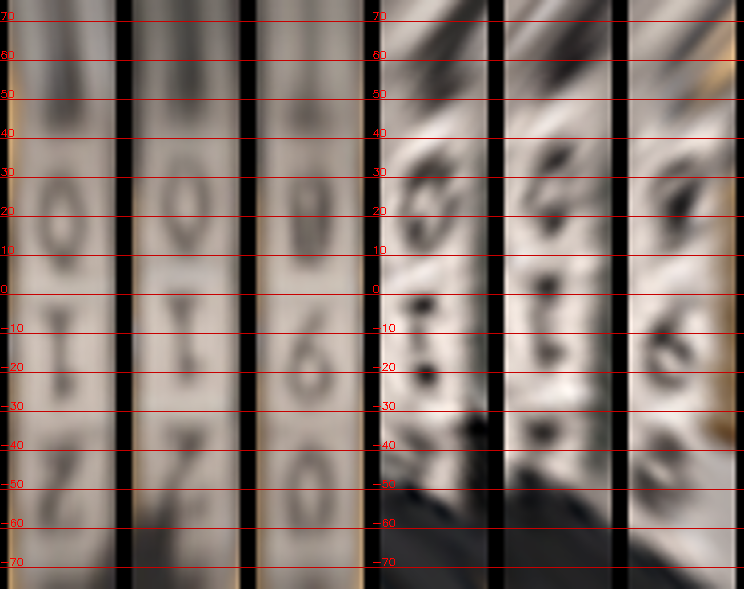

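View pics/top4.png

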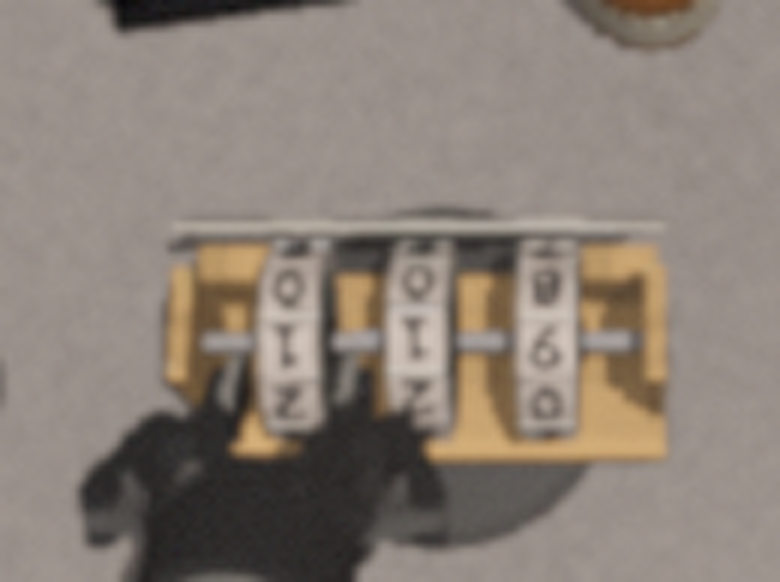

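Emit:
play_rows --moves '[{"xyz": [0, 0, 0.003], "delta_rot": [0, 0, 0], "gripper": 0.037}, {"xyz": [0, 0, 0.003], "delta_rot": [0, 0, 0], "gripper": 0.03}, {"xyz": [0, 0, 0.003], "delta_rot": [0, 0, 0], "gripper": 0.026}, {"xyz": [0, 0, 0.003], "delta_rot": [0, 0, 0], "gripper": 0.02}, {"xyz": [0, 0, 0.003], "delta_rot": [0, 0, 0], "gripper": 0.02}, {"xyz": [0, 0, 0.003], "delta_rot": [0, 0, 0], "gripper": 0.02}]'

```text
clock: 5.6
tool_pos: [0.604, 0.2231, 0.0818]
eef_rot: [-0.0, 0.383, 0.001, 0.924]
ft_force: [0.3, -1.4, 4.2]
finger_gap: 0.0218
```

```bash
python3 n.py .05 7 .012
```

```text
clock 5.6 pos [0.604  0.2231 0.0818] tilt -44.96 gap 0.0218 F [ 0.3 -1.4  4.2] T [-0.25 -0.14 -0.21]
goto [ 0.0052 -0.0004  0.0082] [ 1.100e-01  5.196e+01 -5.000e-02]
```

Emit:
play_rows --moves '[{"xyz": [0.0001, 0, 0.0013], "delta_rot": [0, 7, 0], "gripper": 0.02}, {"xyz": [0.0003, 0, 0.0027], "delta_rot": [0, 14, 0], "gripper": 0.02}, {"xyz": [0.0007, 0, 0.0039], "delta_rot": [0, 21, 0], "gripper": 0.02}, {"xyz": [0.0013, 0, 0.0052], "delta_rot": [0, 28, 0], "gripper": 0.02}, {"xyz": [0.002, 0, 0.0063], "delta_rot": [0, 35, 0], "gripper": 0.02}, {"xyz": [0.0028, 0, 0.0074], "delta_rot": [0, 42, 0], "gripper": 0.02}, {"xyz": [0.0038, 0, 0.0083], "delta_rot": [0, 49, 0], "gripper": 0.02}, {"xyz": [0.0044, 0, 0.0086], "delta_rot": [0, 52, 0], "gripper": 0.02}]'

```text
clock: 6.4
tool_pos: [0.6134, 0.2232, 0.0854]
eef_rot: [-0.0, 0.751, 0.001, 0.66]
ft_force: [-4.1, -1.4, 7.6]
finger_gap: 0.0211
```

Emit:
play_rows --moves '[{"xyz": [0, 0, 0], "delta_rot": [0, 0, 0], "gripper": 0.037}, {"xyz": [0, 0, 0], "delta_rot": [0, 0, 0], "gripper": 0.037}, {"xyz": [0, 0, 0], "delta_rot": [0, 0, 0], "gripper": 0.037}]'

```text
clock: 6.7
tool_pos: [0.6126, 0.2232, 0.0847]
eef_rot: [-0.0, 0.752, 0.001, 0.66]
ft_force: [-0.4, 0.1, 0.1]
finger_gap: 0.0373
```

```bash
python3 n.py .05 7 .08;python3 n.py .0 7 .08
```

```text
clock 6.7 pos [0.6126 0.2232 0.0847] tilt 7.44 gap 0.0373 F [-0.4  0.1  0.1] T [ 0.    0.01 -0.02]
goto [-0.0673 -0.0004  0.0004] [ 0.1  -0.44 -0.02]
clock 6.7 pos [0.6126 0.2232 0.0847] tilt 7.44 gap 0.0373 F [-0.4  0.1  0.1] T [ 0.    0.01 -0.02]
goto [-0.0673 -0.0504  0.0003] [ 0.1  -0.44 -0.02]
```

Emit:
play_rows --moves '[{"xyz": [-0.035, 0, 0], "delta_rot": [0, 0, 0], "gripper": 0.037}, {"xyz": [-0.068, 0, 0], "delta_rot": [0, 0, 0], "gripper": 0.037}, {"xyz": [-0.068, -0.025, 0], "delta_rot": [0, 4, 0], "gripper": 0.037}, {"xyz": [-0.065, -0.0504, 0.012], "delta_rot": [0, 10, 0], "gripper": 0.037}, {"xyz": [-0.065, -0.0504, 0.018], "delta_rot": [0, 13.5, 0], "gripper": 0.037}, {"xyz": [-0.065, -0.0504, 0.018], "delta_rot": [0, 13.5, 0], "gripper": 0.037}]'

```text
clock: 7.3
tool_pos: [0.6393, 0.1719, 0.145]
eef_rot: [0.0, 0.824, 0.0, 0.566]
ft_force: [-0.2, 0.5, -0.2]
finger_gap: 0.037
```

```bash
python3 n.py .0 21 .05;python3 n.py .0 21 .012;  python3 look.py 5 top side
```

```text
clock 7.3 pos [0.6393 0.1719 0.145 ] tilt 21.04 gap 0.037 F [-0.2  0.5 -0.2] T [-0.03 -0.16  0.02]
goto [0.028  0.0009 0.0007] [ 0.01 -0.04 -0.01]
clock 7.3 pos [0.6393 0.1719 0.145 ] tilt 21.04 gap 0.037 F [-0.2  0.5 -0.2] T [-0.03 -0.16  0.02]
goto [0.066  0.0009 0.0007] [ 0.01 -0.04 -0.01]
```

View pics/side5.png

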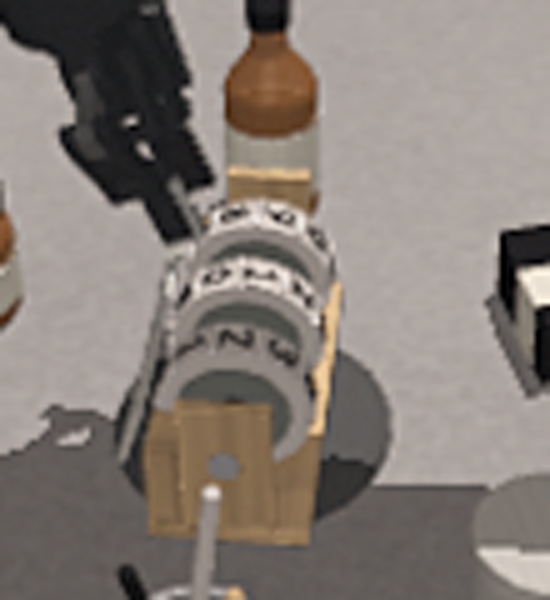

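Emit:
play_rows --moves '[{"xyz": [0.033, 0.0009, 0.0007], "delta_rot": [0, 0, 0], "gripper": 0.037}, {"xyz": [0.066, 0.0009, 0.0007], "delta_rot": [0, 0, 0], "gripper": 0.037}, {"xyz": [0.066, 0.0009, 0.0007], "delta_rot": [0, 0, 0], "gripper": 0.037}, {"xyz": [0.066, 0.0009, 0.0007], "delta_rot": [0, 0, 0], "gripper": 0.03}, {"xyz": [0.066, 0.0009, 0.0007], "delta_rot": [0, 0, 0], "gripper": 0.025}, {"xyz": [0.066, 0.0009, 0.0007], "delta_rot": [0, 0, 0], "gripper": 0.02}, {"xyz": [0.066, 0.0009, 0.0007], "delta_rot": [0, 0, 0], "gripper": 0.02}, {"xyz": [0.066, 0.0009, 0.0007], "delta_rot": [0, 0, 0], "gripper": 0.02}]'

```text
clock: 8.2
tool_pos: [0.617, 0.1733, 0.0872]
eef_rot: [-0.001, 0.823, 0.0, 0.568]
ft_force: [-1.2, -4.8, 7.0]
finger_gap: 0.0211
```

```bash
python3 n.py .0 -45 .012
```

```text
clock 8.2 pos [0.617  0.1733 0.0872] tilt 20.76 gap 0.0211 F [-1.2 -4.8  7. ] T [-0.56  0.4   0.22]
goto [ 0.011  -0.0005 -0.0103] [  0.1  -65.76  -0.  ]
```

Emit:
play_rows --moves '[{"xyz": [0.0001, 0, -0.0018], "delta_rot": [0, -8, 0], "gripper": 0.02}, {"xyz": [0.0005, 0, -0.0037], "delta_rot": [0, -16, 0], "gripper": 0.02}, {"xyz": [0.0012, 0, -0.0054], "delta_rot": [0, -24, 0], "gripper": 0.02}, {"xyz": [0.0021, 0, -0.0071], "delta_rot": [0, -32, 0], "gripper": 0.02}, {"xyz": [0.0033, 0, -0.0086], "delta_rot": [0, -40, 0], "gripper": 0.02}, {"xyz": [0.0046, 0, -0.0099], "delta_rot": [0, -48, 0], "gripper": 0.02}, {"xyz": [0.0062, 0, -0.011], "delta_rot": [0, -56, 0], "gripper": 0.02}, {"xyz": [0.0083, 0, -0.0122], "delta_rot": [0, -66, 0], "gripper": 0.02}]'

```text
clock: 9.0
tool_pos: [0.6019, 0.1739, 0.0834]
eef_rot: [0.001, 0.393, 0.001, 0.92]
ft_force: [21.7, -23.6, -13.6]
finger_gap: 0.0215
```

Emit:
play_rows --moves '[{"xyz": [0, 0, 0], "delta_rot": [0, 0, 0], "gripper": 0.02}, {"xyz": [0, 0, 0], "delta_rot": [0, 0, 0], "gripper": 0.037}, {"xyz": [0, 0, 0], "delta_rot": [0, 0, 0], "gripper": 0.037}, {"xyz": [0, 0, 0], "delta_rot": [0, 0, 0], "gripper": 0.037}]'

```text
clock: 9.4
tool_pos: [0.6039, 0.1743, 0.0859]
eef_rot: [0.001, 0.391, 0.001, 0.92]
ft_force: [0.4, 0.0, -0.1]
finger_gap: 0.037
```

```bash
python3 n.py .0 -45 .012; python3 n.py .0 21 .012; python3 look.py 6 top side; python3 st.py 6
```

```text
clock 9.4 pos [0.6039 0.1743 0.0859] tilt -43.97 gap 0.037 F [ 0.4  0.  -0.1] T [0.   0.3  0.07]
goto [ 0.0036 -0.0015 -0.004 ] [-0.1  -1.03 -0.18]
clock 9.4 pos [0.6039 0.1743 0.0859] tilt -43.97 gap 0.037 F [ 0.4  0.  -0.1] T [0.   0.3  0.07]
goto [ 0.0105 -0.0015  0.0071] [ 2.000e-02  6.497e+01 -2.200e-01]
```

View pics/st6.png

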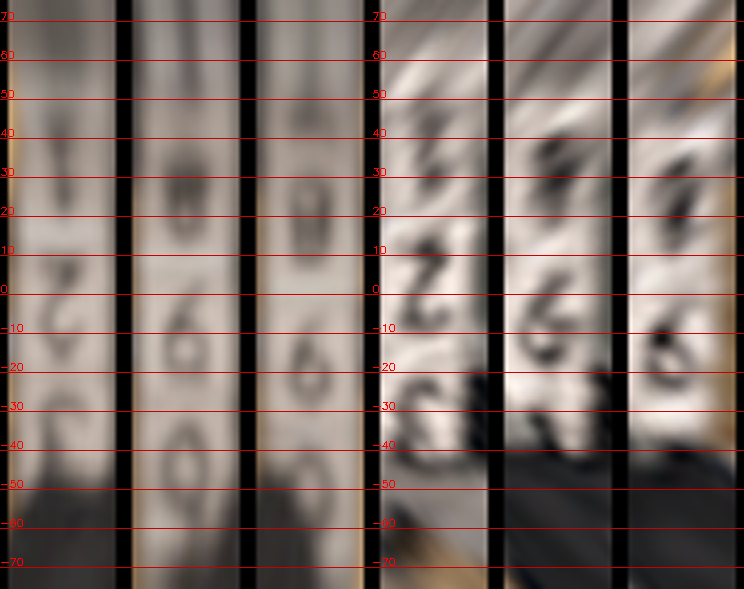

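View pics/top6.png

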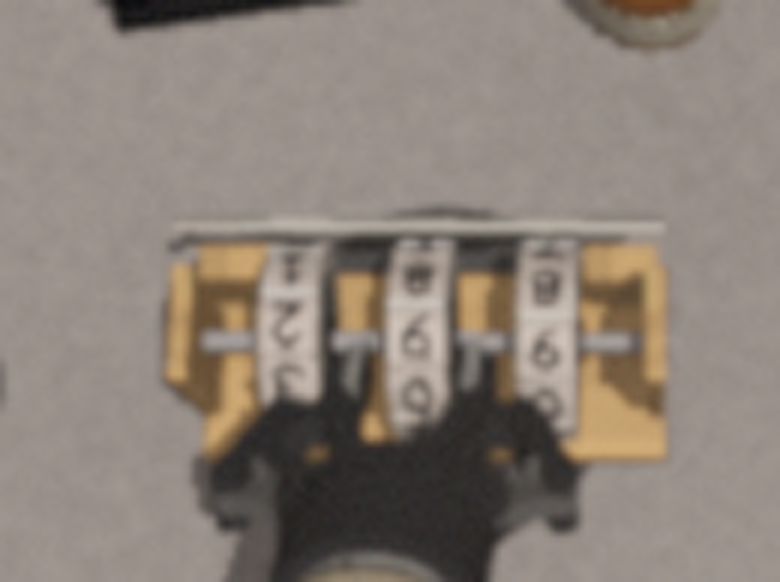

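Emit:
play_rows --moves '[{"xyz": [0.0037, -0.0015, -0.002], "delta_rot": [0, 8, 0], "gripper": 0.037}, {"xyz": [0.004, -0.0015, -0.0002], "delta_rot": [0, 16, 0], "gripper": 0.037}, {"xyz": [0.0046, -0.0015, 0.001], "delta_rot": [0, 24, 0], "gripper": 0.037}, {"xyz": [0.0055, -0.0015, 0.0025], "delta_rot": [0, 32, 0], "gripper": 0.037}, {"xyz": [0.0065, -0.0015, 0.004], "delta_rot": [0, 40, 0], "gripper": 0.037}, {"xyz": [0.0075, -0.0015, 0.005], "delta_rot": [0, 48, 0], "gripper": 0.037}, {"xyz": [0.0088, -0.0015, 0.0062], "delta_rot": [0, 56, 0], "gripper": 0.037}, {"xyz": [0.0105, -0.0015, 0.0071], "delta_rot": [0, 64.5, -0.2], "gripper": 0.037}]'

```text
clock: 10.3
tool_pos: [0.6175, 0.1729, 0.0843]
eef_rot: [0.0, 0.823, 0.0, 0.568]
ft_force: [0.7, 0.9, -0.2]
finger_gap: 0.0371
```

```bash
python3 n.py .0 20 .013
```

```text
clock 10.3 pos [0.6175 0.1729 0.0843] tilt 20.72 gap 0.0371 F [ 0.7  0.9 -0.2] T [ 0.02 -0.18 -0.02]
goto [ 0.0005 -0.0001 -0.001 ] [ 0.03 -0.72 -0.05]
```

Emit:
play_rows --moves '[{"xyz": [0.0005, 0, -0.001], "delta_rot": [0, -0.7, 0], "gripper": 0.03}, {"xyz": [0.0005, 0, -0.001], "delta_rot": [0, -0.7, 0], "gripper": 0.025}, {"xyz": [0.0005, 0, -0.001], "delta_rot": [0, -0.7, 0], "gripper": 0.02}, {"xyz": [0.0005, 0, -0.001], "delta_rot": [0, -0.7, 0], "gripper": 0.02}, {"xyz": [0.0005, 0, -0.001], "delta_rot": [0, -0.7, 0], "gripper": 0.02}]'

```text
clock: 10.8
tool_pos: [0.6166, 0.1731, 0.0842]
eef_rot: [0.0, 0.818, 0.001, 0.575]
ft_force: [5.2, 0.9, -9.2]
finger_gap: 0.0218
```

```bash
python3 n.py .0 -43 .013
```

```text
clock 10.8 pos [0.6166 0.1731 0.0842] tilt 19.76 gap 0.0218 F [ 5.2  0.9 -9.2] T [ 0.07 -1.68 -0.04]
goto [ 0.0071 -0.0003 -0.0118] [ 1.000e-02 -6.276e+01 -9.000e-02]
```

Emit:
play_rows --moves '[{"xyz": [0.0001, 0, -0.0018], "delta_rot": [0, -8, 0], "gripper": 0.02}, {"xyz": [0.0005, 0, -0.0036], "delta_rot": [0, -16, 0], "gripper": 0.02}, {"xyz": [0.0011, 0, -0.0053], "delta_rot": [0, -24, 0], "gripper": 0.02}, {"xyz": [0.002, 0, -0.0069], "delta_rot": [0, -32, 0], "gripper": 0.02}, {"xyz": [0.003, 0, -0.0084], "delta_rot": [0, -40, 0], "gripper": 0.02}, {"xyz": [0.0043, 0, -0.0097], "delta_rot": [0, -48, 0], "gripper": 0.02}, {"xyz": [0.0057, 0, -0.0108], "delta_rot": [0, -56, 0], "gripper": 0.02}, {"xyz": [0.007, 0, -0.0116], "delta_rot": [0, -63, 0], "gripper": 0.02}]'

```text
clock: 11.6
tool_pos: [0.6007, 0.1737, 0.0807]
eef_rot: [0.001, 0.396, 0.001, 0.918]
ft_force: [24.1, -16.3, -17.4]
finger_gap: 0.0217
```

Emit:
play_rows --moves '[{"xyz": [0, 0, 0], "delta_rot": [0, 0, 0], "gripper": 0.02}, {"xyz": [0, 0, 0], "delta_rot": [0, 0, 0], "gripper": 0.037}, {"xyz": [0, 0, 0], "delta_rot": [0, 0, 0], "gripper": 0.037}, {"xyz": [0, 0, 0], "delta_rot": [0, 0, 0], "gripper": 0.037}]'

```text
clock: 12.0
tool_pos: [0.6012, 0.1738, 0.0824]
eef_rot: [0.001, 0.395, 0.001, 0.919]
ft_force: [0.2, 0.1, -0.4]
finger_gap: 0.0368
```

```bash
python3 n.py .0 -43 .1;python3 n.py -.05 10 .08; python3 look.py 7 top side; python3 st.py 7
```

```text
clock 12.0 pos [0.6012 0.1738 0.0824] tilt -43.53 gap 0.0368 F [ 0.2  0.1 -0.4] T [ 0.04  0.33 -0.02]
goto [-0.085  -0.0007  0.0016] [-0.07  0.53 -0.21]
clock 12.0 pos [0.6012 0.1738 0.0824] tilt -43.53 gap 0.0368 F [ 0.2  0.1 -0.4] T [ 0.04  0.33 -0.02]
goto [-0.0327 -0.0508  0.0651] [ 3.000e-02  5.353e+01 -2.200e-01]
```

View pics/st7.png

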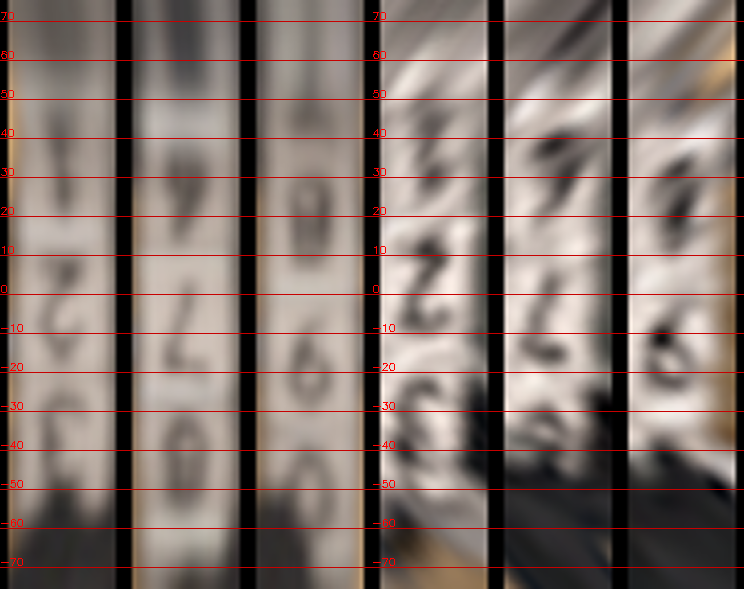

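View pics/top7.png

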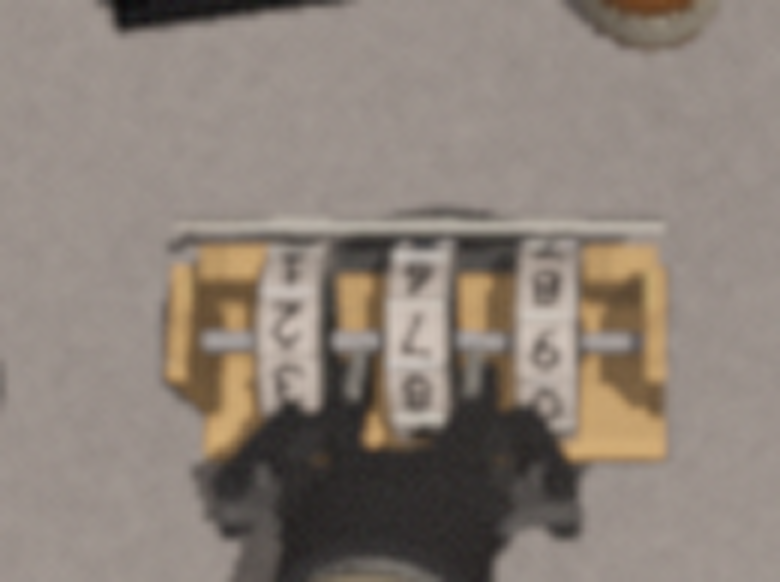

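Emit:
play_rows --moves '[{"xyz": [0.001, -0.0008, 0.0015], "delta_rot": [0, 0, 0], "gripper": 0.037}, {"xyz": [0.001, -0.0008, 0.0015], "delta_rot": [0, 0, 0], "gripper": 0.03}, {"xyz": [0.001, -0.0008, 0.0015], "delta_rot": [0, 0, 0], "gripper": 0.025}, {"xyz": [0.001, -0.0008, 0.0015], "delta_rot": [0, 0, 0], "gripper": 0.02}, {"xyz": [0.001, -0.0008, 0.0015], "delta_rot": [0, 0, 0], "gripper": 0.02}, {"xyz": [0.001, -0.0008, 0.0015], "delta_rot": [0, 0, 0], "gripper": 0.02}]'

```text
clock: 12.7
tool_pos: [0.6031, 0.1731, 0.0824]
eef_rot: [0.001, 0.395, 0.002, 0.919]
ft_force: [-1.0, 1.3, 1.0]
finger_gap: 0.0215
```

```bash
python3 n.py .0 -34 .013;
```

```text
clock 12.7 pos [0.6031 0.1731 0.0824] tilt -43.51 gap 0.0215 F [-1.   1.3  1. ] T [0.04 0.32 0.08]
goto [ 0.0008 -0.0003  0.0015] [-0.04  9.51 -0.22]
```

Emit:
play_rows --moves '[{"xyz": [0.0001, 0, 0.0006], "delta_rot": [0, 3, 0], "gripper": 0.02}, {"xyz": [0.0001, 0, 0.0013], "delta_rot": [0, 6, 0], "gripper": 0.02}, {"xyz": [0.0002, 0, 0.002], "delta_rot": [0, 9.5, 0], "gripper": 0.02}, {"xyz": [0.0002, 0, 0.002], "delta_rot": [0, 9.5, 0], "gripper": 0.02}, {"xyz": [0.0002, 0, 0.002], "delta_rot": [0, 9.5, 0], "gripper": 0.02}, {"xyz": [0.0002, 0, 0.002], "delta_rot": [0, 9.5, 0], "gripper": 0.037}, {"xyz": [0.0002, 0, 0.002], "delta_rot": [0, 9.5, 0], "gripper": 0.037}, {"xyz": [0.0002, 0, 0.002], "delta_rot": [0, 9.5, 0], "gripper": 0.037}]'

```text
clock: 13.5
tool_pos: [0.6043, 0.1729, 0.0831]
eef_rot: [0.001, 0.47, 0.002, 0.883]
ft_force: [-0.3, 0.5, 0.6]
finger_gap: 0.037
```

```bash
python3 n.py .0 -34 .08;
```

```text
clock 13.5 pos [0.6043 0.1729 0.0831] tilt -33.99 gap 0.037 F [-0.3  0.5  0.6] T [-0.01  0.26 -0.02]
goto [-0.0665  0.0001  0.0001] [-0.02 -0.01 -0.21]
```

Retract and view, also moving over to the first wheel.

Emit:
play_rows --moves '[{"xyz": [-0.04, 0, 0], "delta_rot": [0, 0, 0], "gripper": 0.037}, {"xyz": [-0.08, 0, 0], "delta_rot": [0, 0, 0], "gripper": 0.037}, {"xyz": [-0.1, -0.02, 0], "delta_rot": [0, 0, 0], "gripper": 0.037}, {"xyz": [-0.1, -0.05, 0], "delta_rot": [0, 0, 0], "gripper": 0.037}, {"xyz": [-0.1, -0.05, 0], "delta_rot": [0, 0, 0], "gripper": 0.037}]'

```text
clock: 14.0
tool_pos: [0.5486, 0.1205, 0.1669]
eef_rot: [0.002, 0.468, 0.0, 0.883]
ft_force: [0.6, -0.5, 0.0]
finger_gap: 0.0371
```

```bash
python3 look.py 8 top side; sed -i "s/    st=\[strip(im,n,pose,y)/    pose=[.6135,.1735,.003] if n=='side' else [.6115,.1724,.005]\n    st=[strip(im,n,pose,y)/" st.py; python3 st.py 8;  python3 n.py -.05 5 .08
```

```text
clock 14.1 pos [0.5484 0.122  0.1657] tilt -34.01 gap 0.037 F [0.4 0.  0.8] T [ 0.02  0.27 -0.02]
goto [0.0511 0.0007 0.0507] [-0.04 39.01 -0.2 ]
```

View pics/st8.png

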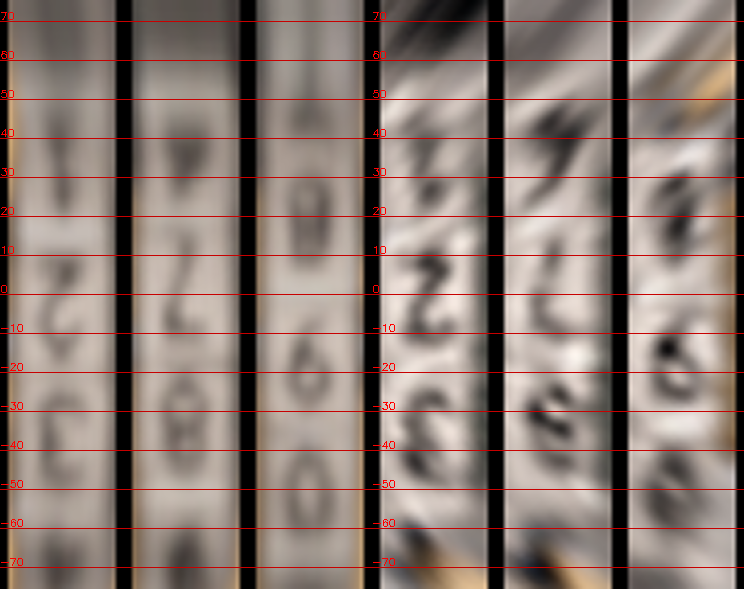

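View pics/top8.png

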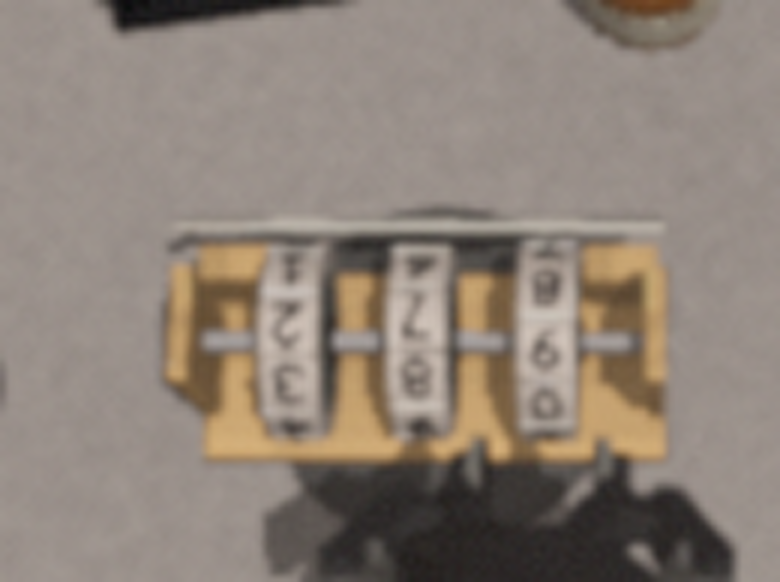

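View pics/side8.png

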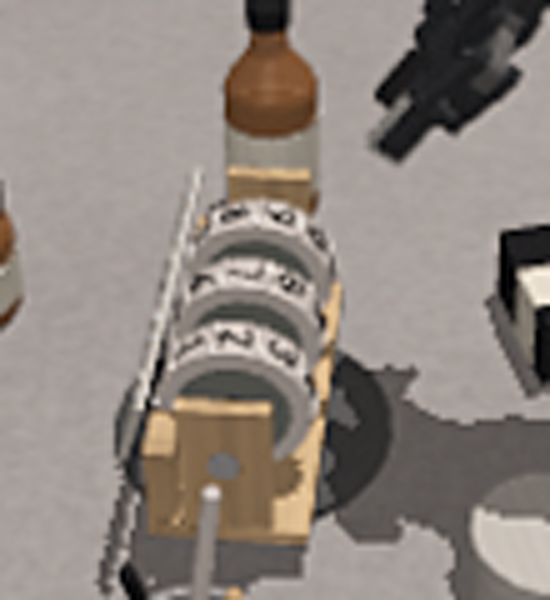

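Emit:
play_rows --moves '[{"xyz": [0.0, 0, 0.02], "delta_rot": [0, 7, 0], "gripper": 0.037}, {"xyz": [0.01, 0, 0.03], "delta_rot": [0, 14, 0], "gripper": 0.037}, {"xyz": [0.02, 0, 0.038], "delta_rot": [0, 21, 0], "gripper": 0.037}, {"xyz": [0.035, 0, 0.045], "delta_rot": [0, 28, 0], "gripper": 0.037}, {"xyz": [0.05, 0.0005, 0.0507], "delta_rot": [0, 35, 0], "gripper": 0.037}, {"xyz": [0.0505, 0.0005, 0.0507], "delta_rot": [0, 39, -0.2], "gripper": 0.037}, {"xyz": [0.0505, 0.0005, 0.0507], "delta_rot": [0, 39, -0.2], "gripper": 0.037}]'

```text
clock: 14.8
tool_pos: [0.6198, 0.1232, 0.1497]
eef_rot: [0.0, 0.738, -0.0, 0.675]
ft_force: [0.1, 0.0, -0.0]
finger_gap: 0.037
```

```bash
python3 n.py -.05 5 .013
```

```text
clock 14.8 pos [0.6198 0.1232 0.1497] tilt 5.16 gap 0.037 F [ 0.1  0.  -0. ] T [-0.02 -0.05 -0.  ]
goto [ 0.0651 -0.0004 -0.0009] [-0.02 -0.16  0.02]
```

Emit:
play_rows --moves '[{"xyz": [0.033, -0.0002, -0.0005], "delta_rot": [0, 0, 0], "gripper": 0.037}, {"xyz": [0.065, -0.0002, -0.0009], "delta_rot": [0, 0, 0], "gripper": 0.037}, {"xyz": [0.065, -0.0002, -0.0009], "delta_rot": [0, 0, 0], "gripper": 0.037}, {"xyz": [0.065, -0.0002, -0.0009], "delta_rot": [0, 0, 0], "gripper": 0.03}, {"xyz": [0.065, -0.0002, -0.0009], "delta_rot": [0, 0, 0], "gripper": 0.025}, {"xyz": [0.065, -0.0002, -0.0009], "delta_rot": [0, 0, 0], "gripper": 0.02}, {"xyz": [0.065, -0.0002, -0.0009], "delta_rot": [0, 0, 0], "gripper": 0.02}, {"xyz": [0.065, -0.0002, -0.0009], "delta_rot": [0, 0, 0], "gripper": 0.02}]'

```text
clock: 15.6
tool_pos: [0.6146, 0.1232, 0.0878]
eef_rot: [0.0, 0.737, -0.0, 0.676]
ft_force: [-0.8, 0.6, 6.3]
finger_gap: 0.0216
```

```bash
python3 n.py -.05 -40 .013
```

```text
clock 15.6 pos [0.6146 0.1232 0.0878] tilt 4.94 gap 0.0216 F [-0.8  0.6  6.3] T [-0.02  0.26  0.01]
goto [ 0.0068 -0.0004 -0.0104] [-2.000e-02 -4.494e+01  1.000e-02]
```

Emit:
play_rows --moves '[{"xyz": [0.0001, 0, -0.0017], "delta_rot": [0, -6.5, 0], "gripper": 0.02}, {"xyz": [0.0004, 0, -0.0034], "delta_rot": [0, -13, 0], "gripper": 0.02}, {"xyz": [0.001, 0, -0.0051], "delta_rot": [0, -19.5, 0], "gripper": 0.02}, {"xyz": [0.0017, 0, -0.0066], "delta_rot": [0, -26, 0], "gripper": 0.02}, {"xyz": [0.0026, 0, -0.0081], "delta_rot": [0, -32.5, 0], "gripper": 0.02}, {"xyz": [0.0036, 0, -0.0095], "delta_rot": [0, -39, 0], "gripper": 0.02}, {"xyz": [0.0046, 0, -0.0108], "delta_rot": [0, -45, 0], "gripper": 0.02}, {"xyz": [0.0046, 0, -0.0108], "delta_rot": [0, -45, 0], "gripper": 0.02}]'

```text
clock: 16.4
tool_pos: [0.601, 0.1233, 0.0823]
eef_rot: [0.0, 0.423, -0.0, 0.906]
ft_force: [0.7, 3.0, -5.4]
finger_gap: 0.0215
```

Emit:
play_rows --moves '[{"xyz": [0, 0, 0], "delta_rot": [0, 0, 0], "gripper": 0.02}, {"xyz": [0, 0, 0], "delta_rot": [0, 0, 0], "gripper": 0.037}, {"xyz": [0, 0, 0], "delta_rot": [0, 0, 0], "gripper": 0.037}, {"xyz": [0, 0, 0], "delta_rot": [0, 0, 0], "gripper": 0.037}]'

```text
clock: 16.8
tool_pos: [0.6021, 0.1233, 0.0834]
eef_rot: [0.0, 0.422, -0.0, 0.906]
ft_force: [0.8, -0.1, 0.0]
finger_gap: 0.0369
```

```bash
python3 look.py 9 top side; python3 st.py 9;  python3 n.py -.05 5 .014
```

```text
clock 16.9 pos [0.6017 0.1233 0.083 ] tilt -40.0 gap 0.0371 F [-0.1 -1.1 -0.1] T [0.05 0.33 0.03]
goto [ 0.0051 -0.0004  0.0107] [-3.0e-02  4.5e+01 -2.0e-02]
```

View pics/st9.png

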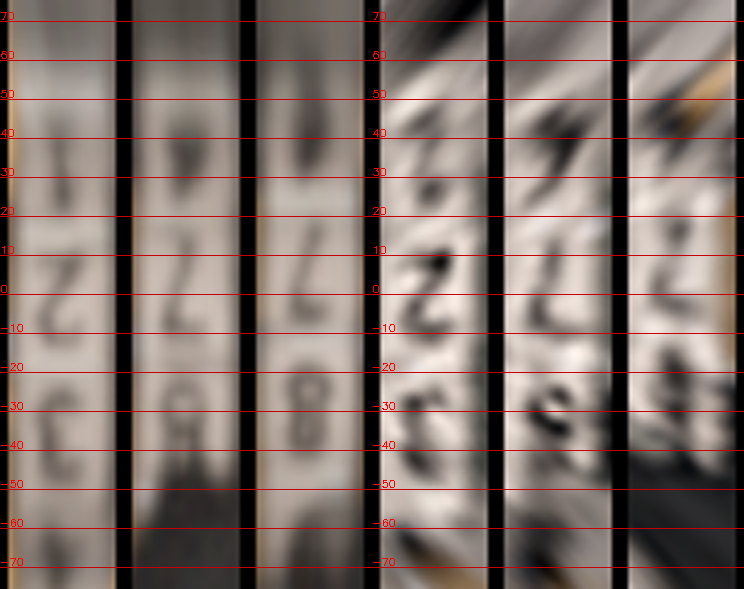

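View pics/top9.png

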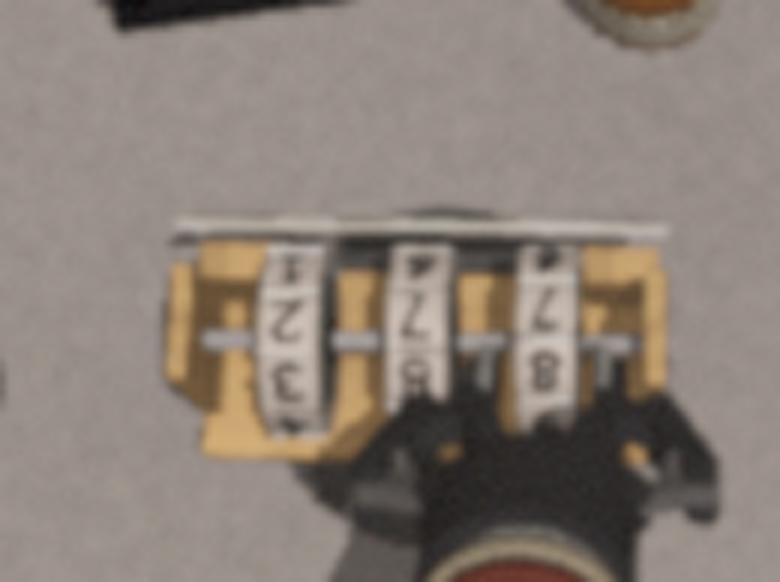

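Emit:
play_rows --moves '[{"xyz": [0.0005, -0.0003, 0.0016], "delta_rot": [0, 6.5, 0], "gripper": 0.037}, {"xyz": [0.0008, -0.0003, 0.0032], "delta_rot": [0, 13, 0], "gripper": 0.037}, {"xyz": [0.0014, -0.0003, 0.0048], "delta_rot": [0, 20, 0], "gripper": 0.037}, {"xyz": [0.0022, -0.0003, 0.0065], "delta_rot": [0, 27, 0], "gripper": 0.037}, {"xyz": [0.0033, -0.0003, 0.0082], "delta_rot": [0, 34, 0], "gripper": 0.037}, {"xyz": [0.0045, -0.0003, 0.0098], "delta_rot": [0, 41, 0], "gripper": 0.037}, {"xyz": [0.0048, -0.0003, 0.0105], "delta_rot": [0, 44, 0], "gripper": 0.037}, {"xyz": [0.0048, -0.0003, 0.0105], "delta_rot": [0, 44, 0], "gripper": 0.037}]'

```text
clock: 17.7
tool_pos: [0.6146, 0.1227, 0.0861]
eef_rot: [0.001, 0.731, -0.0, 0.682]
ft_force: [0.7, -0.6, 1.8]
finger_gap: 0.037
```

Emit:
play_rows --moves '[{"xyz": [0, 0, 0], "delta_rot": [0, 0, 0], "gripper": 0.03}, {"xyz": [0, 0, 0], "delta_rot": [0, 0, 0], "gripper": 0.025}, {"xyz": [0, 0, 0], "delta_rot": [0, 0, 0], "gripper": 0.02}, {"xyz": [0, 0, 0], "delta_rot": [0, 0, 0], "gripper": 0.02}, {"xyz": [0, 0, 0], "delta_rot": [0, 0, 0], "gripper": 0.02}]'

```text
clock: 18.2
tool_pos: [0.614, 0.123, 0.0861]
eef_rot: [0.001, 0.731, 0.0, 0.682]
ft_force: [-1.9, 1.5, -0.4]
finger_gap: 0.0215
```

```bash
python3 n.py -.05 -39 .014
```

```text
clock 18.2 pos [0.614  0.123  0.0861] tilt 3.98 gap 0.0215 F [-1.9  1.5 -0.4] T [ 0.26  0.11 -0.22]
goto [ 0.004  -0.0003 -0.0106] [ -0.07 -42.98  -0.05]
```

Emit:
play_rows --moves '[{"xyz": [0.0001, 0, -0.0016], "delta_rot": [0, -6.5, 0], "gripper": 0.02}, {"xyz": [0.0004, 0, -0.0032], "delta_rot": [0, -13, 0], "gripper": 0.02}, {"xyz": [0.0009, 0, -0.0048], "delta_rot": [0, -19.5, 0], "gripper": 0.02}, {"xyz": [0.0015, 0, -0.0062], "delta_rot": [0, -26, 0], "gripper": 0.02}, {"xyz": [0.0023, 0, -0.0077], "delta_rot": [0, -32.5, 0], "gripper": 0.02}, {"xyz": [0.0032, 0, -0.0089], "delta_rot": [0, -38.5, 0], "gripper": 0.02}, {"xyz": [0.0038, 0, -0.0096], "delta_rot": [0, -42, 0], "gripper": 0.02}, {"xyz": [0.0038, 0, -0.0096], "delta_rot": [0, -42, 0], "gripper": 0.02}]'

```text
clock: 19.0
tool_pos: [0.6031, 0.1232, 0.0826]
eef_rot: [0.001, 0.438, 0.0, 0.899]
ft_force: [2.5, 3.5, -3.3]
finger_gap: 0.0219
```

Emit:
play_rows --moves '[{"xyz": [0, 0, 0], "delta_rot": [0, 0, 0], "gripper": 0.02}, {"xyz": [0, 0, 0], "delta_rot": [0, 0, 0], "gripper": 0.037}, {"xyz": [0, 0, 0], "delta_rot": [0, 0, 0], "gripper": 0.037}, {"xyz": [0, 0, 0], "delta_rot": [0, 0, 0], "gripper": 0.037}]'

```text
clock: 19.4
tool_pos: [0.6035, 0.1231, 0.083]
eef_rot: [0.0, 0.438, 0.0, 0.899]
ft_force: [0.2, -0.5, 0.1]
finger_gap: 0.0369
```

Emit:
play_rows --moves '[{"xyz": [-0.04, 0, 0], "delta_rot": [0, 0, 0], "gripper": 0.037}, {"xyz": [-0.08, 0, 0], "delta_rot": [0, 0, 0], "gripper": 0.037}, {"xyz": [-0.12, 0, 0], "delta_rot": [0, 0, 0], "gripper": 0.037}, {"xyz": [-0.12, 0, 0], "delta_rot": [0, 0, 0], "gripper": 0.037}, {"xyz": [-0.12, 0, 0], "delta_rot": [0, 0, 0], "gripper": 0.037}]'

```text
clock: 19.9
tool_pos: [0.5299, 0.1232, 0.1794]
eef_rot: [0.001, 0.436, 0.0, 0.9]
ft_force: [0.5, 0.4, -0.6]
finger_gap: 0.0371
```

```bash
python3 look.py 10 top side; python3 st.py 10;  python3 n.py -.05 -40 .014
```

```text
clock 20.0 pos [0.5291 0.1229 0.176 ] tilt -37.93 gap 0.037 F [-0.8 -0.4  0.4] T [0.02 0.33 0.02]
goto [ 1.19e-01 -1.00e-04  1.00e-03] [-0.04 -2.07 -0.  ]
```

View pics/st10.png

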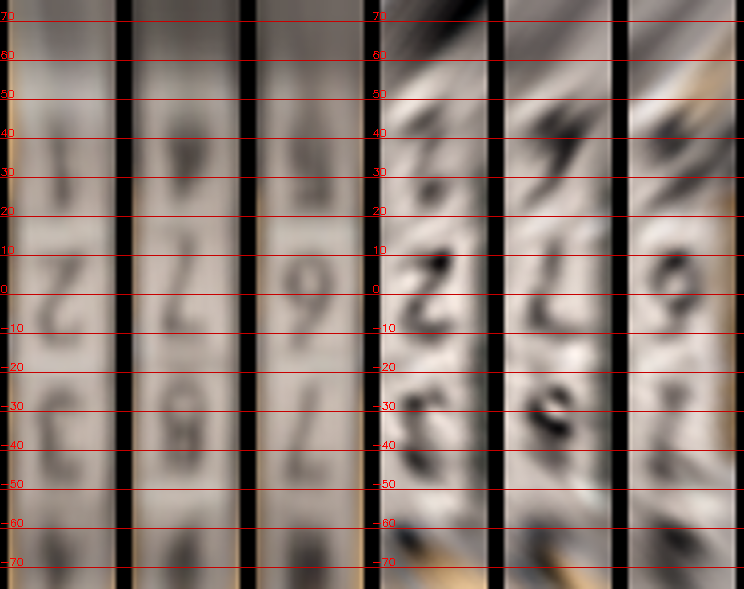

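View pics/top10.png

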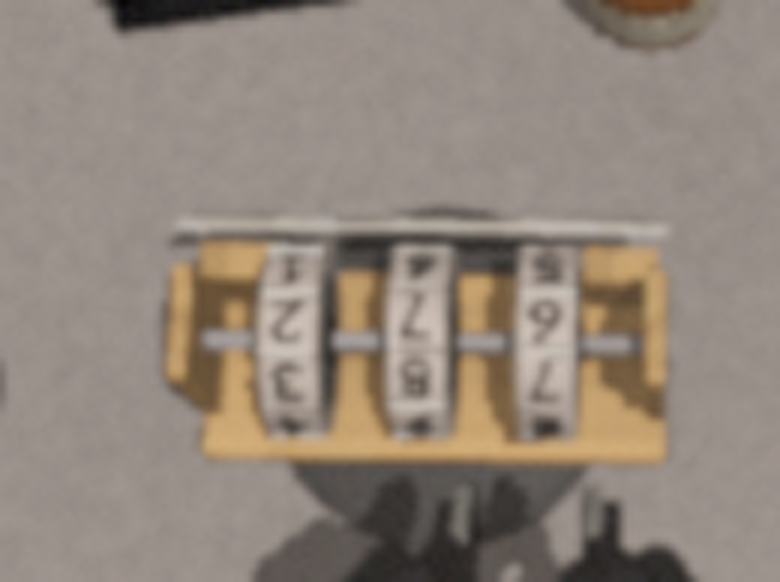

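View pics/side10.png

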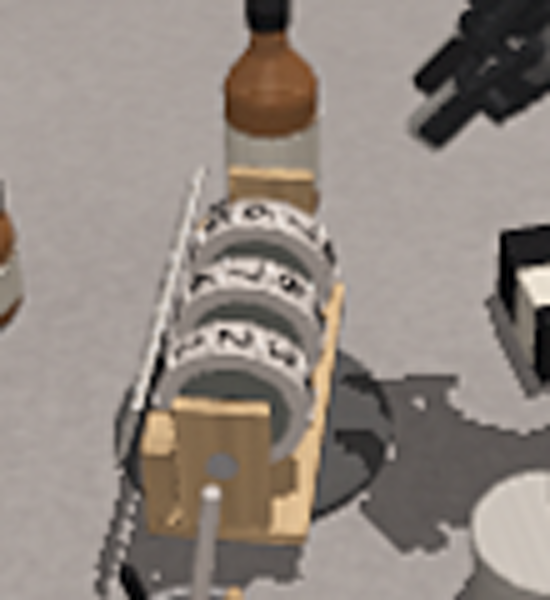

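```bash
python3 - <<'E'
from h import *
for k in('0','10'):
    g=cv2.cvtColor(cv2.imread(f'pics/top{k}raw.png'),cv2.COLOR_BGR2GRAY).astype(float)
    out=[]
    # fascia bright ridge
    us=np.arange(182,258);v=[]
    for u in us:
        c=g[162:173,u]; w=np.clip(c-c.mean(),0,None)**2; v.append(162+(w*np.arange(11)).sum()/w.sum())
    P=back('top',np.c_[us,v],.105);p=np.polyfit(P[:,1],P[:,0],1)
    # deck rear edge: gradient
    v=[]
    us2=np.r_[188:206,242:258] 
    a=cv2.imread(f'pics/top{k}raw.png').astype(float)
    for u in us2:
        c=(a[200:212,u,2]-a[200:212,u,0]);d=np.clip(-np.diff(c),0,None)**2;v.append(200.5+(d*np.arange(11)).sum()/d.sum())
    Q=back('top',np.c_[us2,v],.028);q=np.polyfit(Q[:,1],Q[:,0],1)
    print(k,'yaw fascia',-np.arctan(p[0]).round(4),'yaw deck',-np.arctan(q[0]).round(4))
E
```

```text
0 yaw fascia -0.0029 yaw deck 0.0075
10 yaw fascia 0.0128 yaw deck -0.0074
```

```bash
python3 - <<'E'
from h import *
a=cv2.imread('pics/side0raw.png');b=cv2.imread('pics/side10raw.png');t=cv2.imread('pics/top0raw.png');u=cv2.imread('pics/top10raw.png')
cv2.imwrite('pics/cmp.png',cv2.resize(np.vstack([np.hstack([a,b]),np.hstack([t,u])]),(800,600)))
E
```

```text
(no output)
```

View pics/cmp.png

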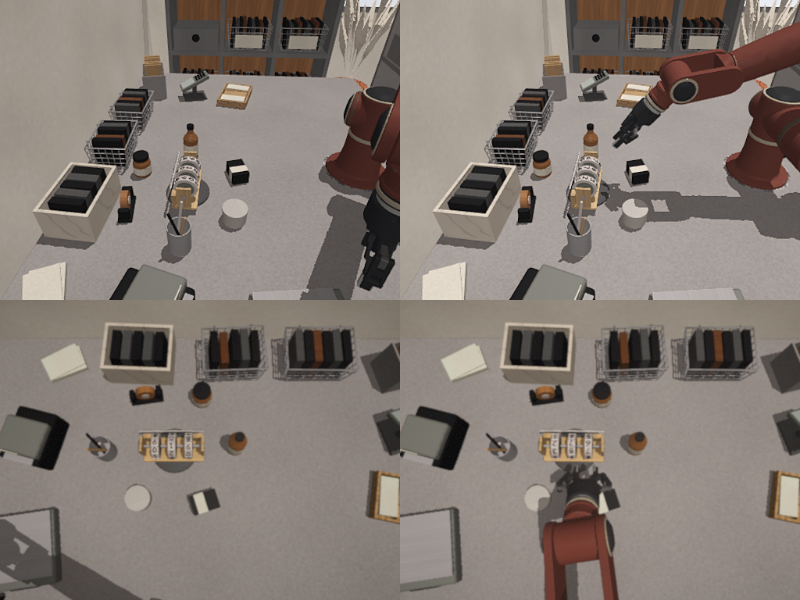

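All six neighbouring things are unmoved, and the gripper is clear of everything.

```bash
python3 -c "
from workcell import finish_job;print(finish_job())"
```

```text
the job is handed in; nothing more can be done
None
```

I rolled the three wheels to 4 - 5 - 0 and handed the job in at about 20 s of the 72 s; `finish_job` gave no verdict. I gripped each wheel by its flat sides and turned it about the axle. The middle wheel overshot by about 9° and I rolled it back.

- **Wheels:** The cameras cannot see into the windows, so I read the numerals at the wheel tops, which sit two places on from the windows. They are 6, 7 and 2, so the windows should show 4, 5 and 0. I estimate the offsets from centre at -1°, +2° and -1°, within the allowed ±7.4°. The two cameras differed by up to about 5° until I gave each its own fit of the stand's position, and by up to about 3.5° after that. The offsets come from both, so they are good to a few degrees.
- **Head:** It shifted slightly while I worked on the first wheel. Two line fits disagreed in sign (fascia +0.013 rad, deck edge -0.007 rad) and by eye it looked about -0.015 rad. All are well inside ±0.10 rad, so I left it.
- **Surroundings:** The before and after pictures show all six things standing where they were, though the arm partly hid the carton in the last top view. The gripper was clear of the stand and the force reading was about 1 N. The highest wrist force I saw was about 35 N, while turning the middle wheel.

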